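Free the battery pack from its hold-down bar and dock it to charge

ROBOT

A 6-joint arm with a two-finger parallel gripper is mounted at the origin on the work surface. World frame = base frame: x ahead of the robot, y to its left, z up, the work surface at z = 0. Lengths are in mm, angles in rad, forces in N, time in s.
With the tool pointing down it reaches from about 250 to 725 mm from the base axis. Payload 9.7 kg.
Tool frame: the origin (TCP) lies on the front face of the gripper's body, between the roots of the fingers; the fingertips stand 73 mm ahead of it and the grasp point (between the pads) lies 54 mm ahead of it; z points along the fingers, y is the direction in which the jaws open and shut (so a half turn about z gives the same grasp; the last joint's range is limited). The gripper opens to 85 mm and grips with 20 to 120 N. Pads are 22 mm wide; open, the fingers measure 114 mm over their backs; the gripper's body (76 mm by 85 mm) begins 54 mm behind the grasp point. The pads swing forward as they close: fully open they stand 13 mm farther back than shut.
Start: joints at [1.239, 0.087, 0.176, 1.66, 0, 1.571], TCP at [179.157, 520, 303.884] pointing down, gripper open.
Joint ranges: [-3.13, 3.13], [-0.85, 1.81], [-1.15, 1.24], [-2.2, 2.28], [-1.44, 1.52], [-3.14, 3.14]. Speed limits (rad/s): [2.22, 2.22, 2.57, 3.14, 3.14, 3.14].

INTERFACE

Orientations are given as [roll, pitch, yaw] about the fixed x, y, z axes, in that order (R = Rz(yaw) Ry(pitch) Rx(roll)).
In Python, from rig import r gives the robot as it stands.
- The arm moves only by the tool carry_out, never from a script. Its argument "deltas" is a list of rows, each a list of 4 numbers: the shift along the world's x, y, z in mm, then the turn about the world's z in degrees. In form: [[dx, dy, dz, twist], ...]. A call has exactly 8 rows; each row is the pose to reach, as a shift and turn from the pose measured when the call began; what a row does not reach only later rows make up. A row lasts 1/12 s, in which the tool goes at most 41.7 mm and 7.16 degrees, less where a joint would pass 70% of its speed; a pose out of reach is approached as far as the arm can. A call with a gripper value outside its range is refused whole. "fingers" is the gripper's target within -1 to 1 (fully open at 1, half-way at 0, shut at -1), set as the call begins (left out, the last holds). The fingers move at their own pace and stop on an object; "force" is the grip in N (left out, the last holds). Time passes only in rows, so rows that repeat a pose let the fingers close, or fill a call up. It gives the time, the measured TCP pose, the force and the opening at its end, in the units of the state.
- r.read_state(): the state, without advancing time (a new reading comes with each control period).
- r.snapshot(name): name is "side" or "top"; returns (picture, depth): 384x512x3 uint8, red, green, blue; 384x512 float32, mm along the optical axis (not along the pixel's ray), 0 where there is no reading.
- r.get_calibration(name): a dict with "camera_matrix" (3x3 intrinsics, pixels), "dist_coeffs" ([k1, k2, p1, p2, k3] as OpenCV has them; the pictures are not rectified), "world_to_cam" (4x4, takes a point from world to camera coordinates). Camera axes: x right, y up, looking along -z (the intrinsics and any distortion apply to the point x, -y, -z); pixel columns grow to the right and rows downward; lengths in mm; the calibration is good to about 2 mm. A picture is of the moment at which its call begins. get_calibration takes no time and is no camera call.
- r.job_done(): hands the job in, once; it reports no verdict.
The state is a dict: "time": time; "qpos": joint angles; "dq": joint speeds; "tau": joint torques, N m; "tcp_pos": TCP position; "ee_rot": TCP orientation; "force": force on the tool from outside, world axes, zero at the start; "ft_torque": the same for the moment, N m; "width": opening from 0.0 (shut) to 1.0 (fully open).
Only numpy, scipy, OpenCV 4.12 (cv2) and the standard library are available. Lean on these libraries where they do the work, as an engineer would, in place of code of your own. Each camera call takes 0.05 s, during which the arm holds its last target.

TASK

The display lamp's battery pack is held in its white cradle by a hinged bar. Lift the bar by its red grip as far as it goes so that it stays up, then slide the pack out along the deck towards the cradle's open end, clear of the raised bar, before lifting it. Lay the pack on the grey charging dock and push it gently, brass-contact end first, until it touches the brass contacts on the blue block; leave it there and do not disturb the goblet, the black adapter or the wooden block.

Things in the scene. Friction and masses are not known exactly. Their poses are not given: they have to be found in the camera images.
- battery: Black battery pack, 140 x 52 x 24 mm, 0.24 to 0.42 kg; a blue patch on top near its -x end, brass contacts at its +x end. Origin at the centre of its underside; x along its length, z up. In the cradle its x is the cradle's x.
- battery_end (a point): Centre of the pack's +x end face, the one with the brass contacts: 70 mm from the origin, 12 mm above the underside.
- cradle: Fixed cradle; origin on the table, x level from its open end to the hinge, z up. On an 8 mm foot plate 90 mm wide, a white deck 36 mm wide, 30 mm high, x = -170 to +110 mm; the pack lies on it, origin near x = y = 0, overhanging 8 mm each side. Rails 57 mm apart, 44 mm high at x = 5 to 70 mm; back stop at x = 72 mm; before x = 0 its sides are free. It comes out only to -x.
- bar (a joint): Steel hold-down bar over the pack, 30 mm wide, 8 mm thick, 57 to 65 mm above the table; a lip hangs down before the pack's -x end. 0 lying down, grows as its -x end is lifted, hard stop at 0.65 rad. Stiff hinge: about 4 N at the red grip lifts it and it stays where left.
- bar_grip (a point): Centre of the red grip block at the free end of the bar: 32 mm along the bar, 24 mm wide (cradle y), 20 mm high. With the bar down it lies at x = -100 mm and 66 mm high in the cradle's frame, 26 mm in front of the pack.
- bar_hinge (a point): Bar's hinge axis, along the cradle's y: at x = 92 mm, height 61 mm in the cradle's frame, 192 mm from the red grip. Raised, the bar's tip is 0.18 to 0.19 m above the table over the pack's -x end: an upright gripper does not fit there, one leaning back towards -x by 30 to 45 degrees does.
- dock: Fixed dock; origin on the table, x level towards the blue contact block, z up. Grey deck 36 mm wide, 30 mm high, x = -120 to +90 mm; black foot plate 8 mm high, x = -115 to 115 mm, 100 mm wide. Rails 61 mm apart, 44 mm high at x = 35 to 85 mm guide the pack; open above and to -x. Home, the pack's origin is at x = 15 mm, y = 0, height 30 mm.
- dock_face (a point): Centre of the blue block's face with the brass contacts: x = 85 mm, 42 mm high in the dock's frame.
- contacts: Blue contact block of the dock, rigid, 32 x 74 x 60 mm; origin at the foot of its contact face, on the table top.
- goblet: Glass goblet of beads, 135 mm high and 120 mm wide, standing inside the white ring lamp (172 mm wide, 24 mm high). Bystander; origin at its foot.
- adapter: Black adapter, 130 x 55 x 34 mm. Bystander; origin at the centre of its underside.
- wood_block: Wooden block, 160 x 45 x 45 mm. Bystander; origin at the centre of its underside.
There are look-alikes about, which are no part of the job. Leave any purple or turquoise look-alike of the battery alone.

How it is judged:
By the outcome, as a careful person would: the job done as asked, in the order asked, and still so for the second after the job is handed in, with the robot touching nothing.
It also fails if it takes over 69 s, if anything falls off the work surface, if the arm or the gripper's body presses on something with over 40 N, if the wrist force passes 120 N, or if a joint passes its speed limit or range.

## Working session

There is one attempt and no reset: what is moved stays moved. The work goes in short steps, Python scripts to look and compute and a tool call to move; the robot and the scene stay as the last step left them, time stands still between calls to the robot, and variables do not carry over. Pictures are saved under pics/ and viewed, and the job is handed in when it is done.

Besides the shell and the picture viewer there is one more tool, called after "Request:" by a JSON object that holds its "method" and its "body". carry_out: Moves the arm, as the interface text tells. Its arguments: {"type":"object","properties":{"deltas":{"type":"array","items":{"type":"array","items":{"type":"number"}}},"fingers":{"type":"number"},"force":{"type":"number"}},"required":["deltas"]}

```bash
ls; mkdir -p pics; python3 - <<'E'
from rig import r
import cv2
print(r.read_state())
for n in ("side","top"):
    c=r.get_calibration(n); print(n,c)
    p,d=r.snapshot(n); cv2.imwrite(f"pics/{n}0.png",cv2.resize(p[:,:,::-1],(800,600)))
    import numpy as np; np.savez(f"{n}0.npz",p=p,d=d)
E
```

```text
pics
{'time': 0.0, 'qpos': array([ 1.23902536e+00,  8.74534694e-02,  1.75147597e-01,  1.65981039e+00,
       -1.47287545e-05,  1.57078474e+00]), 'dq': array([ 3.07004656e-04,  2.26062530e-04, -1.65205097e-04,  2.47046258e-04,
        4.14409460e-04,  1.77354179e-05]), 'tau': array([ 2.36086606e-03, -5.20382273e+01,  4.64810729e+01,  1.63963909e-02,
       -2.67964765e-05, -1.22708244e-05]), 'tcp_pos': array([179.10427019, 519.87940872, 303.19355207]), 'ee_rot': array([-3.14027272e+00,  1.47134508e-05,  2.80983329e+00]), 'force': array([ 0.68812357,  1.20668124, -0.10565406]), 'ft_torque': array([-0.00356467, -0.01247207,  0.01273827]), 'width': 1.002660778027355}
side {'camera_matrix': array([[417.65921226,   0.        , 263.91207455],
       [  0.        , 417.65921226, 190.62752928],
       [  0.        ,   0.        ,   1.        ]]), 'dist_coeffs': array([0.00720798, 0.        , 0.        , 0.        , 0.        ]), 'world_to_cam': array([[ 8.90074726e-01, -4.55207222e-01, -2.35237478e-02,
        -4.94193036e+02],
       [ 2.53796871e-01,  4.52063600e-01,  8.55117331e-01,
        -2.04512958e+02],
       [-3.78621355e-01, -7.67088578e-01,  5.17900553e-01,
        -8.67252118e+02],
       [ 0.00000000e+00,  0.00000000e+00,  0.00000000e+00,
         1.00000000e+00]])}
top {'camera_matrix': array([[490.68265365,   0.        , 258.50614097],
       [  0.        , 490.68265365, 185.34142616],
       [  0.        ,   0.        ,   1.        ]]), 'dist_coeffs': array([-0.20812361,  0.        ,  0.        ,  0.        ,  0.        ]), 'world_to_cam': array([[-9.53028500e-03, -9.99772577e-01,  1.90779606e-02,
        -1.63580652e+01],
       [ 9.88264171e-01, -6.50832187e-03,  1.52615761e-01,
        -5.62339391e+02],
       [-1.52456888e-01,  2.03085366e-02,  9.88101443e-01,
        -1.27466737e+03],
       [ 0.00000000e+00,  0.00000000e+00,  0.00000000e+00,
         1.00000000e+00]])}
```

View pics/side0.png

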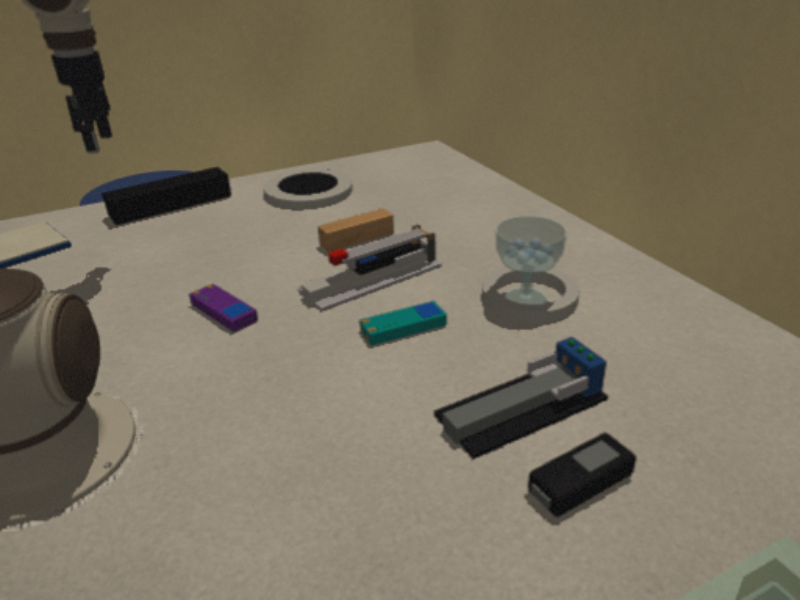

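View pics/top0.png

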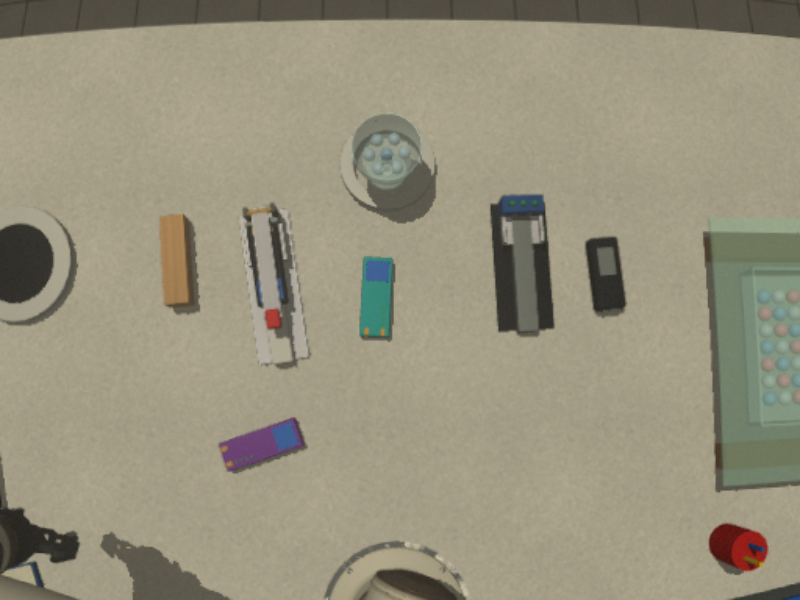

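The tool can only be moved upright with a twist, so leaning the gripper isn't possible. I'll need a way to pull the pack from beside the raised bar. First I'll measure the scene.

```bash
cat > h.py <<'E'
import numpy as np, cv2
from rig import r
def load(n,f): 
    a=np.load(f); return a['p'],a['d']
def snap(n,tag=None):
    p,d=r.snapshot(n)
    if tag: np.savez(f"{tag}.npz",p=p,d=d)
    return p,d
def rays(n,px):
    c=r.get_calibration(n);K=c['camera_matrix'];D=c['dist_coeffs'];T=c['world_to_cam']
    u=cv2.undistortPoints(np.asarray(px,float).reshape(-1,1,2),K,D).reshape(-1,2)
    dc=np.c_[u[:,0],-u[:,1],-np.ones(len(u))]
    R=T[:3,:3];o=-R.T@T[:3,3]
    return o,dc@R      # direction with unit optical depth
def onplane(n,px,z):
    o,d=rays(n,px); return o+d*((z-o[2])/d[:,2])[:,None]
def cloud(n,d):
    v,u=np.mgrid[:384,:512]
    o,dr=rays(n,np.c_[u.ravel(),v.ravel()])
    P=(o+dr*d.reshape(-1,1)).reshape(384,512,3); P[d<=0]=np.nan
    return P
def proj(n,P):
    c=r.get_calibration(n);K=c['camera_matrix'];D=c['dist_coeffs'];T=c['world_to_cam']
    q=np.atleast_2d(P)@T[:3,:3].T+T[:3,3]; q=q*[1,-1,-1]
    return cv2.projectPoints(q,np.zeros(3),np.zeros(3),K,D)[0].reshape(-1,2)
def hsv(p): return cv2.cvtColor(p,cv2.COLOR_RGB2HSV)
def crop(p,x0,y0,x1,y1,f,name):
    cv2.imwrite(name,cv2.resize(p[y0:y1,x0:x1,::-1],None,fx=f,fy=f,interpolation=cv2.INTER_CUBIC))
E
python3 - <<'E'
from h import *
for n in("top","side"):
    p,d=load(n,n+"0.npz"); P=cloud(n,d); H=hsv(p)
    red=((H[...,0]<8)|(H[...,0]>172))&(H[...,1]>170)&(H[...,2]>80)
    k,l,s,c=cv2.connectedComponentsWithStats(red.astype(np.uint8))
    for i in range(1,k):
        if s[i,4]>15: print(n,"red",s[i],c[i],np.nanmedian(P[l==i],0))
    blue=(H[...,0]>100)&(H[...,0]<125)&(H[...,1]>110)&(H[...,2]>50)
    k,l,s,c=cv2.connectedComponentsWithStats(blue.astype(np.uint8))
    for i in range(1,k):
        if s[i,4]>15: print(n,"blue",s[i],c[i].round(1),np.nanmedian(P[l==i],0).round(1))
p,d=load("top","top0.npz");P=cloud("top",d);np.set_printoptions(suppress=True,precision=1)
print(np.nanmedian(P[300:330,60:100].reshape(-1,3),0),np.nanstd(P[300:330,200:230,2]))
crop(p,140,120,210,245,4.7,"pics/cr.png"); crop(p,300,115,410,225,5,"pics/dk.png")
s,_=load("side","side0.npz");crop(s,180,130,300,210,6.5,"pics/crs.png")
E
```

```text
top red [170 198   9  12  78] [173.96153846 203.19230769] [511.5528838  200.87295661  78.17773967]
top red [454 336  37  29 627] [471.71770335 347.97288676] [ 112.18537969 -585.121387     98.15506628]
top blue [322 125  26  10 157] [333.5 129.9] [ 710.6 -225.3   60.2]
top blue [234 167  15  13 188] [241.2 173. ] [599.6  26.2  24.9]
top blue [178 178   3  13  22] [179.  183.7] [566.7 191.5  54.5]
top blue [174 271  17  17 187] [182.  278.9] [313.2 185.5  24.3]
top blue [479 348  10   5  22] [483.4 350. ] [ 112.  -599.1  128.5]
top blue [501 381  11   3  21] [507.2 382.4] [   6.  -693.5  101.4]
side red [211 159  11   7  51] [215.82352941 161.84313725] [508.38124934 198.86163014  77.54703528]
side blue [ 52 110  66  20 231] [ 80.5 117.7] [ 238.8 1587.9 -201.7]
side blue [229 163  13   5  29] [235.  165.2] [563.6 194.7  54.5]
side blue [142 193  19  11 111] [150.6 198. ] [311.2 186.6  24.8]
side blue [265 193  17  10 102] [273.1 197.9] [596.8  27.9  24.9]
side blue [357 217  30  20 217] [371.7 227.1] [ 703.  -234.7   59.8]
[209.8 478.   -0.5] 2.7191214866417437
```

```bash
python3 - <<'E'
import cv2,numpy as np
a=cv2.imread("pics/cr.png");b=cv2.imread("pics/dk.png");print(a.shape,b.shape)
h=max(a.shape[0],b.shape[0]);h=min(h,590)
E
```

```text
(588, 329, 3) (550, 550, 3)
```

View pics/cr.png

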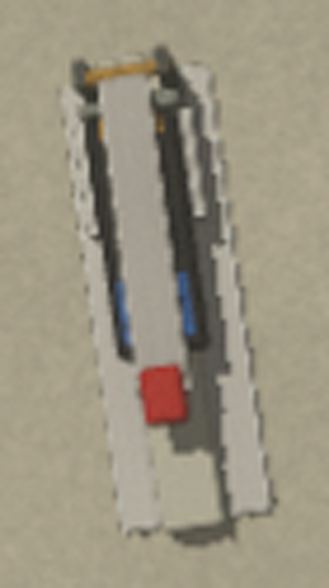

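View pics/dk.png

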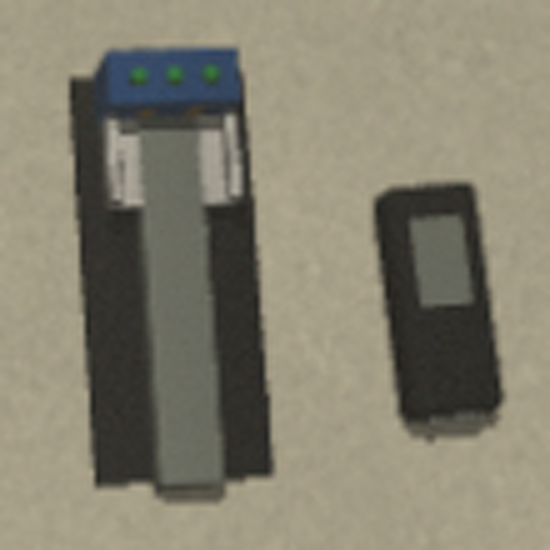

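View pics/crs.png

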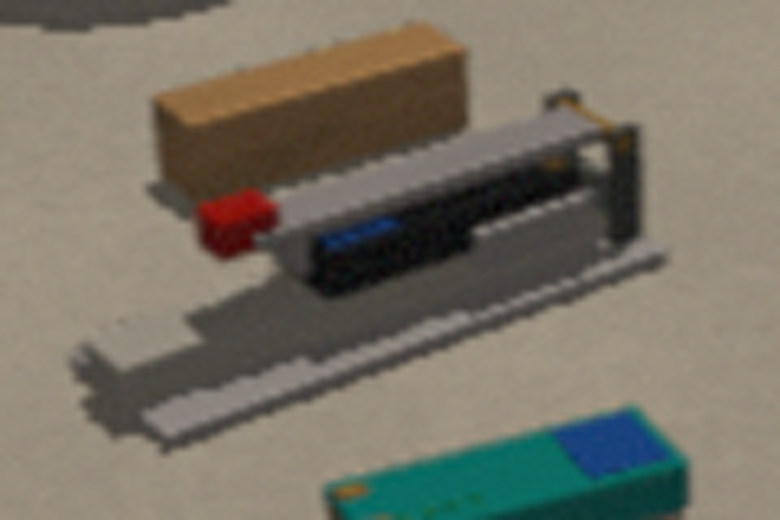

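The pack is the black one with the blue patch under the bar, at top pixel (179,184). It lies in the white cradle, and nothing else fits: the purple pack is at (165,278), the turquoise one at (240,185) and the black adapter at (387,175).

Next I'll fit the cradle and dock frames.

```bash
python3 - <<'E'
from h import *
np.set_printoptions(suppress=True,precision=1)
def rect(Q):
    (c,s,a)=cv2.minAreaRect(Q[:,:2].astype(np.float32)); return np.array(c),np.array(s),a
for n in("top","side"):
    p,d=load(n,n+"0.npz");P=cloud(n,d)
    def sel(xr,yr,zr):
        m=(P[...,0]>xr[0])&(P[...,0]<xr[1])&(P[...,1]>yr[0])&(P[...,1]<yr[1])&(P[...,2]>zr[0])&(P[...,2]<zr[1]); return m
    for nm,a in dict(bar=((520,730),(150,260),(60,72)),foot=((400,760),(120,270),(4,12)),deck=((400,760),(120,270),(26,34)),
        dfoot=((450,800),(-320,-120),(4,12)),ddeck=((450,800),(-320,-120),(26,34)),dblk=((600,800),(-320,-120),(54,66)),
        wood=((400,800),(280,400),(38,52)),adapter=((400,800),(-450,-290),(28,40))).items():
        m=sel(*a).astype(np.uint8); m=cv2.morphologyEx(m,cv2.MORPH_OPEN,np.ones((2,2),np.uint8))
        k,l,s,c=cv2.connectedComponentsWithStats(m)
        if k<2: print(n,nm,"none"); continue
        Q=P[m>0]
        L=cv2.fitLine(Q[:,:2].astype(np.float32),cv2.DIST_HUBER,0,.01,.01).ravel()
        if L[0]<0:L[:2]*=-1
        print(n,nm,len(Q),"rect",*rect(Q),"line",L,"yaw",np.degrees(np.arctan2(L[1],L[0])),"z",np.median(Q[:,2]), 'x',Q[:,0].min(),Q[:,0].max())
E
```

```text
top bar 761 rect [613.1 222.9] [194.5  54.1] 4.095881462097168 line [0. 0. 0. 0.] yaw 0.0 z nan x nan nan
top foot 908 rect [575.5 208.7] [268.8  88.9] 8.688305854797363 line [0. 0. 0. 0.] yaw 0.0 z nan x nan nan
top deck 237 rect [567.6 207.9] [261.2  31.5] 8.672470092773438 line [0. 0. 0. 0.] yaw 0.0 z nan x nan nan
top dfoot 1043 rect [nan nan] [0. 0.] 0.0 line [0. 0. 0. 0.] yaw 0.0 z nan x nan nan
top ddeck 817 rect [ 596.3 -244.3] [203.6  57.7] 7.734054088592529 line [0. 0. 0. 0.] yaw 0.0 z nan x nan nan
top dblk 269 rect [ 716.5 -238.4] [30.6 87.9] 13.093303680419922 line [0. 0. 0. 0.] yaw 0.0 z nan x nan nan
top wood 804 rect [nan nan] [0. 0.] 0.0 line [0. 0. 0. 0.] yaw 0.0 z nan x nan nan
top adapter 859 rect [ 590.8 -388.9] [129.9  66.3] 5.631396770477295 line [0. 0. 0. 0.] yaw 0.0 z nan x nan nan
side bar 368 rect [nan nan] [0. 0.] 0.0 line [0. 0. 0. 0.] yaw 0.0 z nan x nan nan
side foot 614 rect [573.9 174.2] [ 81.1 285.6] 83.99620056152344 line [0. 0. 0. 0.] yaw 0.0 z nan x nan nan
side deck 315 rect [573.1 201.2] [273.6  37.6] 3.471290349960327 line [  1.    0.  523.9 191.1] yaw 1.6649995 z 28.90485782754274 x 436.36055963657225 709.5087588594005
side dfoot 1489 rect [ 608.8 -231.6] [242.1  95.9] 2.9240989685058594 line [0. 0. 0. 0.] yaw 0.0 z nan x nan nan
side ddeck 1324 rect [ 607.2 -233.5] [237.4  69.4] 2.6608927249908447 line [0. 0. 0. 0.] yaw 0.0 z nan x nan nan
side dblk 295 rect [ 739.7 -228.8] [94.6 69.4] 0.9781275391578674 line [0. 0. 0. 0.] yaw 0.0 z nan x nan nan
side wood 292 rect [619.1 376.9] [164.2  37.5] 4.055514335632324 line [0. 0. 0. 0.] yaw 0.0 z nan x nan nan
side adapter 1572 rect [ 602.7 -372. ] [159.2  48.9] 14.596867561340332 line [0. 0. 0. 0.] yaw 0.0 z nan x nan nan
```

```bash
python3 - <<'E'
from h import *
np.set_printoptions(suppress=True,precision=1)
def f(pts,s,ox,oy,z,nm):
    q=(np.array(pts)+.5)/s-.5+[ox,oy]; W=onplane("top",q,z); 
    print(nm,W[:,:2].tolist().__repr__()[:0],W[:,:2].round(1).tolist()); return W
a=lambda A,B:round(float(np.degrees(np.arctan2(*(B-A)[1::-1]))),2)
C=lambda p,z,n:f(p,4.7,140,120,z,n)
D=lambda p,z,n:f(p,5,300,115,z,n)
W=C([(122,530),(64,88),(270,512),(212,68)],8,"foot"); print(a(W[0],W[1]),a(W[2],W[3]),W.mean(0))
W=C([(136,365),(100,84),(185,365),(155,75)],65,"bar"); print(a(W[0],W[1]),a(W[2],W[3]),(W[0]+W[2])/2,(W[1]+W[3])/2)
W=C([(140,370),(181,365),(187,420),(145,425)],76,"red"); print(W.mean(0))
W=C([(160,525),(222,522)],30,"deckfront"); print(W.mean(0))
W=D([(96,486),(72,78),(272,474)],8,"dfoot");print(a(W[0],W[1]),a(W[2],W[0]))
W=D([(155,483),(140,135),(222,483),(205,130)],30,"ddeck");print(a(W[0],W[1]),a(W[2],W[3]),(W[0]+W[2])/2,(W[1]+W[3])/2)
W=D([(104,108),(108,50),(240,102),(237,50)],60,"blk");print(a(W[0],W[2])+90,(W[0]+W[2])/2,(W[1]+W[3])/2)
# side-view: block contact-face etc. + red in side
p,d=load("side","side0.npz");crop(p,270,205,400,295,6,"pics/dks.png")
E
```

```text
foot  [[439.2, 233.8], [703.8, 274.3], [449.5, 147.2], [715.1, 184.8]]
8.69 8.06 [576.9 210.    8. ]
bar  [[528.5, 217.5], [691.3, 241.9], [528.4, 189.7], [696.3, 210.1]]
8.53 6.92 [528.5 203.6  65. ] [693.8 226.   65. ]
red  [[524.3, 213.4], [527.0, 190.4], [496.2, 186.6], [493.5, 210.1]]
[510.2 200.1  76. ]
deckfront  [[440.7, 208.1], [442.4, 172.4]]
[441.6 190.3  30. ]
dfoot  [[492.8, -186.9], [724.5, -180.2], [498.4, -285.7]]
1.67 93.23
ddeck  [[492.0, -216.1], [685.8, -214.1], [491.6, -253.0], [688.7, -250.9]]
0.58 0.63 [ 491.8 -234.6   30. ] [ 687.3 -232.5   30. ]
blk  [[693.5, -189.9], [726.2, -193.3], [697.1, -265.1], [726.5, -264.8]]
2.700000000000003 [ 695.3 -227.5   60. ] [ 726.4 -229.    60. ]
```

View pics/dks.png

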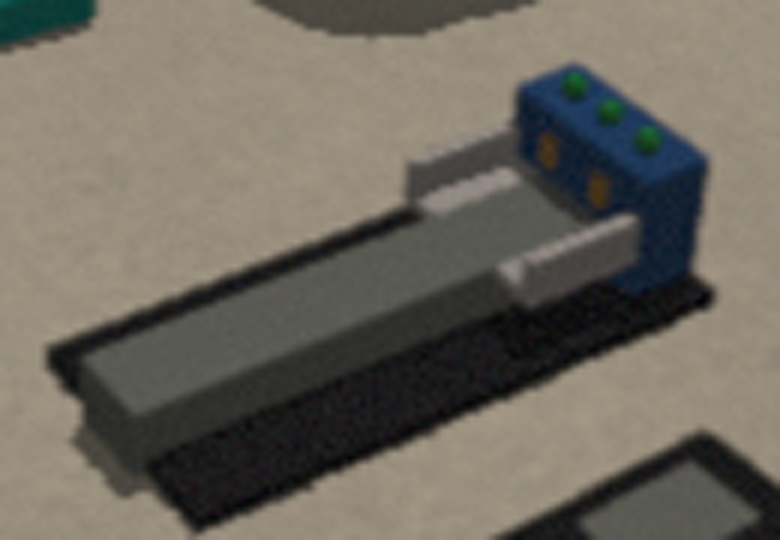

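```bash
python3 - <<'E'
from h import *
np.set_printoptions(suppress=True,precision=1)
a=lambda A,B:round(float(np.degrees(np.arctan2(*(B-A)[1::-1]))),2)
def S(p,z,s=6,ox=270,oy=205): return onplane("side",(np.array(p)+.5)/s-.5+[ox,oy],z)
W=S([(82,358),(420,213),(137,413),(500,268)],30);print("ddeck",W[:,:2],a(W[0],W[1]),a(W[2],W[3]),(W[0]+W[2])/2)
W=S([(50,350),(198,530),(712,298)],8);print("dfoot",W[:,:2],a(W[1],W[2]),a(W[1],W[0])-90)
W=S([(518,88),(640,180),(575,64),(706,158)],60);print("blk",W[:,:2],a(W[1],W[0])-90,(W[0]+W[1])/2)
W=S([(198,212),(262,190),(278,208),(215,232)],76,6.5,180,130);print("red",W[:,:2],W.mean(0))
W=S([(145,415),(165,445),(665,258)],8,6.5,180,130);print("foot",W[:,:2],a(W[1],W[2]))
W=S([(270,218),(545,115),(275,242),(610,133)],65,6.5,180,130);print("bar",W[:,:2],a(W[2],W[3]))
# frames reprojected
def fr(o,yw,P):
    c,s=np.cos(np.radians(yw)),np.sin(np.radians(yw)); P=np.array(P,float); return np.c_[o[0]+c*P[:,0]-s*P[:,1],o[1]+s*P[:,0]+c*P[:,1],P[:,2]]
top,_=load("top","top0.npz");side,_=load("side","side0.npz")
for n,im in(("top",top),("side",side)):
    f=4; im=cv2.resize(im[:,:,::-1],None,fx=f,fy=f,interpolation=cv2.INTER_CUBIC)
    def poly(o,yw,x0,x1,w,z,col):
        q=proj(n,fr(o,yw,[(x0,-w,z),(x1,-w,z),(x1,w,z),(x0,w,z)])); q=((q+.5)*f-.5)
        cv2.polylines(im,[q.round().astype(int)],True,col,1)
    c=((609.5,214.7),8.3); 
    poly(*c,-170,110,18,30,(0,255,0)); poly(*c,-116,-84,12,76,(255,255,0)); poly(*c,-170,110,45,8,(255,0,255)); poly(*c,-84,92,15,65,(0,255,255))
    k=((612,-231.5),1.7)
    poly(*k,-120,90,18,30,(0,255,0));poly(*k,-115,115,50,8,(255,0,255));poly(*k,85,117,37,60,(0,255,255))
    if n=="top": cv2.imwrite("pics/ov_top.png",im[480:980,560:1360])
    else: cv2.imwrite("pics/ov_side.png",im[530:1130,740:1540][:600])
    if n=="side": cv2.imwrite("pics/ov_side2.png",im[950:1150,1080:1600])
E
```

```text
ddeck [[ 489.6 -218.3]
 [ 639.7 -208.1]
 [ 492.3 -251.3]
 [ 645.9 -248.1]] 3.87 1.18 [ 491.  -234.8   30. ]
dfoot [[ 493.9 -187.1]
 [ 493.9 -288.7]
 [ 721.4 -278.4]] 2.6 0.010000000000005116
blk [[ 692.6 -193.9]
 [ 695.2 -260.6]
 [ 721.5 -191.6]
 [ 724.5 -261.8]] 2.1700000000000017 [ 693.9 -227.3   60. ]
red [[493.6 208.4]
 [525.7 214.2]
 [525.3 194.7]
 [493.3 187.2]] [509.5 201.1  76. ]
foot [[447.8 168.6]
 [446.9 141.6]
 [710.2 182.4]] 8.82
bar [[526.  207.8]
 [678.7 241.3]
 [519.4 185.8]
 [696.  209. ]] 7.49
```

View pics/ov_top.png

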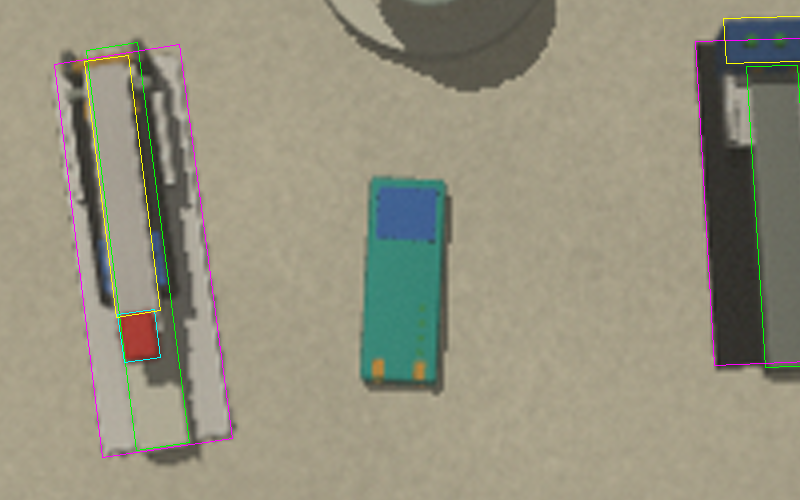

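View pics/ov_side.png

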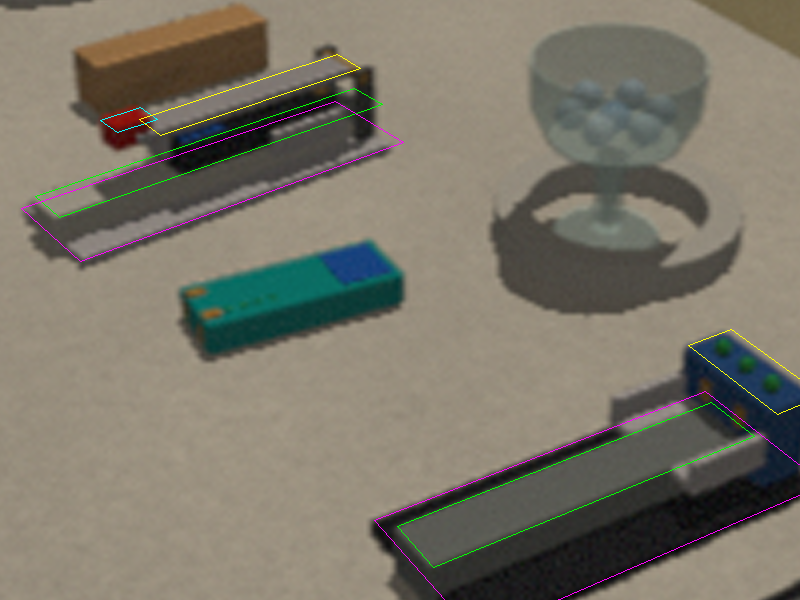

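Request:
{"method": "carry_out", "body": {"deltas": [[28,-27,0,4],[56,-54,0,8],[84,-81,0,12],[112,-108,0,16],[140,-135,0,20],[168,-162,0,24],[196,-189,0,27.3],[220,-212,0,27.3]], "fingers": 1, "force": 40}}

```text
time: 0.77
tcp_pos: [400.4, 305.9, 303.1]
ee_rot: [-3.14, -0.0, -2.994]
force: [1.0, 0.9, 0.9]
width: 1.001
```

Request:
{"method": "carry_out", "body": {"deltas": [[25,-24,-10,0],[50,-48,-30,0],[75,-72,-50,0],[95,-92,-70,0],[110,-105.5,-90,0],[110,-105.5,-113,0],[110,-105.5,-113,0],[110,-105.5,-113,0]]}}

```text
time: 1.43
tcp_pos: [509.7, 200.1, 189.1]
ee_rot: [-3.14, -0.003, -2.994]
force: [-1.2, 0.0, -0.2]
width: 0.996
```

```bash
python3 - <<'E'
from h import *
print(r.read_state()['tcp_pos'],r.read_state()['qpos'])
p,d=snap("side");q,e=snap("top")
crop(p,150,60,330,220,4,"pics/s1.png");crop(q,110,100,300,260,4,"pics/t1.png")
E
```

```text
[509.69342904 200.05864248 189.09547958] [ 3.74541188e-01  7.10157165e-02 -6.24313669e-02  1.44085197e+00
 -1.31538282e-03  2.27137244e-01]
```

View pics/s1.png

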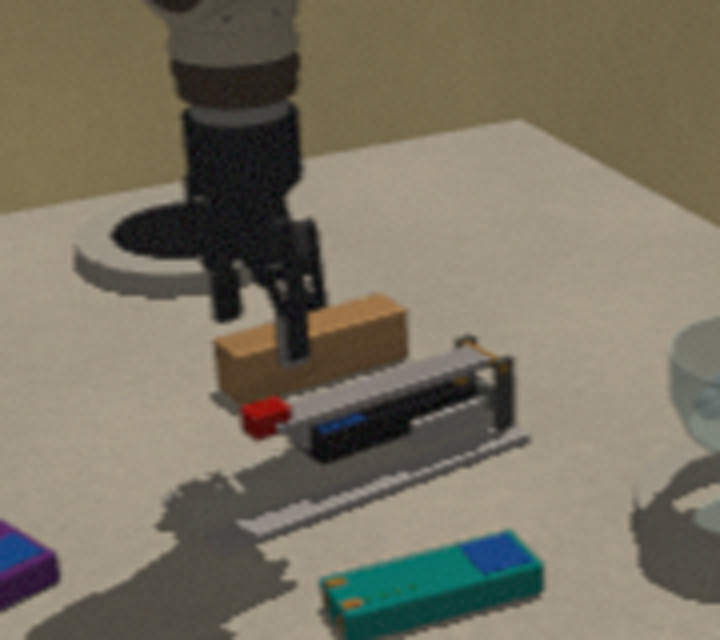

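View pics/t1.png

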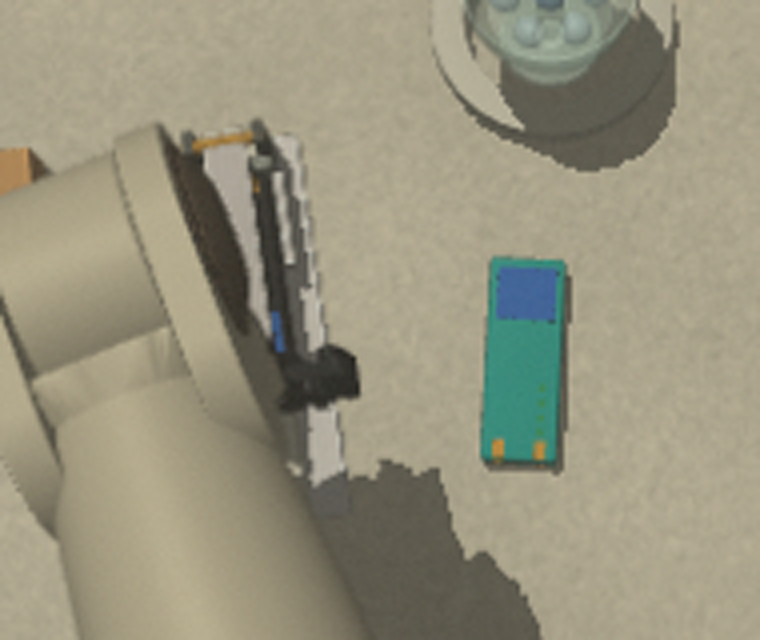

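Request:
{"method": "carry_out", "body": {"deltas": [[0.3,0.4,-15,0],[0.3,0.4,-30,0],[0.3,0.4,-45,0],[0.3,0.4,-57,0],[0.3,0.4,-67,0],[0.3,0.4,-67,0],[0.3,0.4,-67,0],[0.3,0.4,-67,0]]}}

```text
time: 2.2
tcp_pos: [511.0, 201.6, 125.6]
ee_rot: [-3.141, 0.002, -2.993]
force: [-0.1, 0.2, 0.1]
width: 1.002
```

Request:
{"method": "carry_out", "body": {"deltas": [[0,0,0,0],[0,0,0,0],[0,0,0,0],[0,0,0,0],[0,0,0,0],[0,0,0,0],[0,0,0,0],[0,0,0,0]], "fingers": -1, "force": 40}}

```text
time: 2.87
tcp_pos: [510.8, 203.6, 125.9]
ee_rot: [3.138, 0.003, -2.991]
force: [-2.6, 12.3, 0.0]
width: 0.335
```

```bash
python3 - <<'E'
from h import *
s=r.read_state();print(s['tcp_pos'],s['force'],s['width'],s['ft_torque'])
p,d=snap("side")
crop(p,170,80,290,200,5,"pics/s2.png")
s=r.read_state();print(s['tcp_pos'],s['force'],s['width'])
E
```

```text
[510.81266576 203.61182505 125.94974797] [-2.57021201 12.34640854  0.03207924] 0.3347818315512004 [2.4423543  0.47083276 0.0177975 ]
[510.81101569 203.59276762 125.92677889] [-2.57639477 12.00284572 -0.2261425 ] 0.3383822415283028
```

View pics/s2.png

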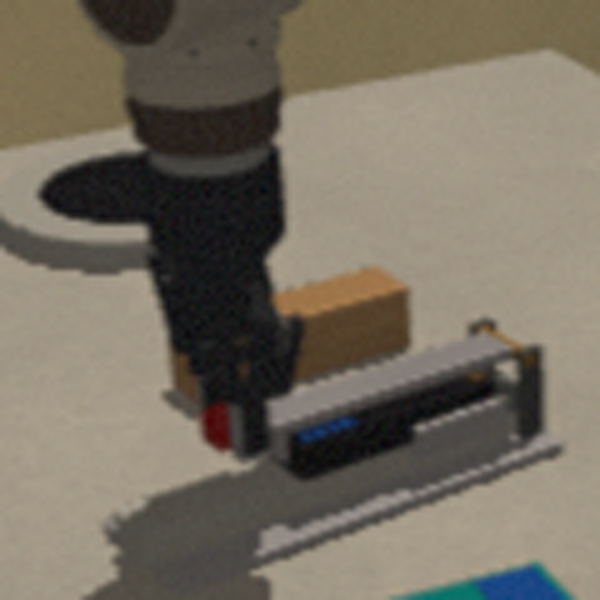

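Request:
{"method": "carry_out", "body": {"deltas": [[0.5,0.1,9.6,0],[1.5,0.2,19.1,0],[2.9,0.4,28.6,0],[4.8,0.7,38,0],[7.1,1.0,47.3,0],[9.9,1.4,56.5,0],[13.2,1.9,65.5,0],[16.9,2.5,74.4,0]]}}

```text
time: 3.58
tcp_pos: [528.2, 206.5, 201.3]
ee_rot: [3.137, 0.003, -2.991]
force: [4.1, 6.6, -7.6]
width: 0.335
```

Request:
{"method": "carry_out", "body": {"deltas": [[4.2,0.6,8.6,0],[8.7,1.3,17,0],[13.7,2.0,25.2,0],[19.1,2.8,33.1,0],[22,3.2,37,0],[24.9,3.6,40.8,0],[27.5,4,44,0],[28.5,4.1,46,0]]}}

```text
time: 4.25
tcp_pos: [552.9, 210.3, 239.9]
ee_rot: [3.138, -0.015, -2.99]
force: [-13.5, 7.1, -50.7]
width: 0.327
```

Request:
{"method": "carry_out", "body": {"deltas": [[0,0,-1,0],[0,0,-1,0],[0,0,-1,0],[0,0,-1,0],[0,0,-1,0],[0,0,-1,0],[0,0,-1,0],[0,0,-1,0]]}}

```text
time: 4.92
tcp_pos: [552.6, 210.3, 239.1]
ee_rot: [3.138, -0.016, -2.99]
force: [-2.9, 4.1, -4.3]
width: 0.326
```

Request:
{"method": "carry_out", "body": {"deltas": [[0,0,0,0],[0,0,0,0],[0,0,0,0],[0,0,0,0],[0,0,0,0],[0,0,0,0],[0,0,0,0],[0,0,0,0]], "fingers": 1}}

```text
time: 5.58
tcp_pos: [552.6, 210.3, 239.2]
ee_rot: [3.138, -0.016, -2.99]
force: [0.7, -0.2, 0.3]
width: 0.999
```

```bash
python3 - <<'E'
from h import *
s=r.read_state();print(s['tcp_pos'],s['force'],s['width'],s['ft_torque'])
p,d=snap("side")
crop(p,170,60,290,200,5,"pics/s3.png")
E
```

```text
[552.64075678 210.2822952  239.15775851] [ 0.73172096 -0.19449161  0.27458533] 0.9991719469225414 [-0.00921886  0.01311843  0.04786235]
```

View pics/s3.png

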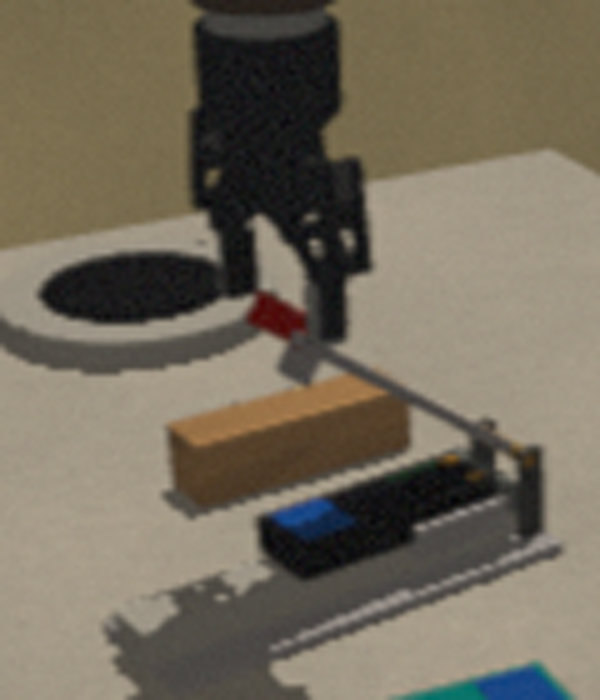

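The bar is up and stays there: its red grip is at about (280,315) in the crop, with the pack free underneath. I'll lift clear first. Then I'll check in free air what the arm does near the edge of its reach, since a lean gained there would carry over into later moves.

Request:
{"method": "carry_out", "body": {"deltas": [[0,0,25,0],[0,0,60,0],[0,0,100,0],[0,0,130,0],[15,5,140,0],[40,15,140,0],[75,28,140,0],[112,42,140,0]]}}

```text
time: 6.3
tcp_pos: [650.4, 247.0, 380.7]
ee_rot: [3.137, -0.014, -2.989]
force: [0.6, 0.4, 0.5]
width: 1.002
```

Request:
{"method": "carry_out", "body": {"deltas": [[37,14,0,0],[74,28,0,0],[111,42,0,0],[148,56,0,0],[185,70,0,0],[222,84,0,0],[250,95,0,0],[250,95,0,0]]}}

```text
time: 6.97
tcp_pos: [739.6, 281.1, 310.9]
ee_rot: [3.129, 0.025, -2.99]
force: [0.4, -0.4, 0.0]
width: 1.003
```

```bash
python3 - <<'E'
from h import *
s=r.read_state();print(s['tcp_pos'],s['ee_rot'],s['qpos'],s['force'],s['dq'])
E
```

```text
[739.59884127 281.08444257 310.93702813] [ 3.12903225  0.02480414 -2.98975169] [0.36127665 0.84757203 1.23510093 1.93145225 0.00712964 0.20937571] [ 0.3867659  -0.44773209  0.02068725] [ 0.00102891  0.10265791  0.00107384 -0.11007268  0.00217693  0.00234097]
```

Request:
{"method": "carry_out", "body": {"deltas": [[38,14.5,0,3],[76,29,0,6],[114,43.5,0,9],[152,58,0,12],[190,72.5,0,12],[228,87,0,12],[266,101.5,0,12],[304,116,0,12]]}}

```text
time: 7.63
tcp_pos: [793.3, 302.5, 236.3]
ee_rot: [3.129, 0.066, -2.782]
force: [0.7, -0.1, -1.0]
width: 0.997
```

```bash
cat >> h.py <<'E'
def st():
    from scipy.spatial.transform import Rotation as Ro
    s=r.read_state(); np.set_printoptions(suppress=True,precision=3)
    R=Ro.from_euler('xyz',s['ee_rot']).as_matrix()
    z=R[:,2];y=R[:,1]
    print("t",round(s['time'],2),"tcp",s['tcp_pos'].round(1),"q",s['qpos'],"F",s['force'].round(1),"w",round(s['width'],3))
    print("tilt",np.degrees(np.arccos(-z[2])).round(2),"tiltdir",np.degrees(np.arctan2(z[1],z[0])).round(1),"jaw",np.degrees(np.arctan2(y[1],y[0])).round(2)%180,"jaw elev",np.degrees(np.arcsin(y[2])).round(2))
    print("grasp pt",(s['tcp_pos']+54*z).round(1),"tip",(s['tcp_pos']+73*z).round(1))
E
python3 -c "
from h import *
st()"
```

```text
t 7.63 tcp [793.3 302.5 236.3] q [0.361 0.941 1.235 1.799 0.013 0.002] F [ 0.7 -0.1 -1. ] w 0.997
tilt 3.84 tiltdir 31.6 jaw 110.65 jaw elev 0.73
grasp pt [796.4 304.4 182.4] tip [797.5 305.  163.5]
```

Request:
{"method": "carry_out", "body": {"deltas": [[37.2,14,11,0],[74.4,28,22,0],[111.6,42,33,0],[148.8,56,44,0],[186,70,55,0],[223.2,84,66,0],[260,98,77,0],[297,112,88,0]]}}

```text
time: 8.3
tcp_pos: [819.0, 312.3, 212.8]
ee_rot: [3.129, 0.108, -2.783]
force: [0.2, 0.1, -0.6]
width: 0.999
```

```bash
python3 -c "
from h import *
st()"
```

```text
t 8.3 tcp [819.  312.3 212.8] q [0.361 0.97  1.234 1.726 0.013 0.002] F [ 0.2  0.1 -0.6] w 0.999
tilt 6.23 tiltdir 27.4 jaw 110.65 jaw elev 0.74
grasp pt [824.2 315.  159.1] tip [826.1 316.  140.2]
```

Request:
{"method": "carry_out", "body": {"deltas": [[900,340,300,0],[900,340,300,0],[900,340,300,0],[900,340,300,0],[900,340,300,0],[900,340,300,0],[900,340,300,0],[900,340,300,0]]}}

```text
time: 8.97
tcp_pos: [844.6, 322.4, 188.1]
ee_rot: [3.128, 0.151, -2.783]
force: [1.0, 0.3, 0.2]
width: 1.001
```

```bash
python3 -c "
from h import *
st()"
```

```text
t 8.97 tcp [844.6 322.4 188.1] q [0.362 1.002 1.234 1.652 0.013 0.003] F [1.  0.3 0.2] w 1.001
tilt 8.66 tiltdir 25.6 jaw 110.65 jaw elev 0.75
grasp pt [852.  325.9 134.7] tip [854.5 327.2 115.9]
```

Request:
{"method": "carry_out", "body": {"deltas": [[900,335,600,0],[900,335,600,0],[900,335,600,0],[900,335,600,0],[900,335,600,0],[900,335,600,0],[900,335,600,0],[900,335,600,0]]}}

```text
time: 9.63
tcp_pos: [842.6, 320.9, 228.0]
ee_rot: [3.128, 0.194, -2.784]
force: [0.8, 0.2, -0.7]
width: 0.998
```

Request:
{"method": "carry_out", "body": {"deltas": [[900,335,600,0],[900,335,600,0],[900,335,600,0],[900,335,600,0],[900,335,600,0],[900,335,600,0],[900,335,600,0],[900,335,600,0]]}}

```text
time: 10.3
tcp_pos: [844.1, 320.9, 257.3]
ee_rot: [3.128, 0.237, -2.784]
force: [-0.8, 1.5, -0.0]
width: 1.0
```

```bash
python3 -c "
from h import *
st()"
```

```text
t 10.3 tcp [844.1 320.9 257.3] q [0.36  0.926 1.234 1.642 0.013 0.003] F [-0.8  1.5 -0. ] w 1.0
tilt 13.6 tiltdir 23.8 jaw 110.65 jaw elev 0.77
grasp pt [855.7 326.1 204.8] tip [859.8 327.9 186.4]
```

Request:
{"method": "carry_out", "body": {"deltas": [[900,330,550,0],[900,330,550,0],[900,330,550,0],[900,330,550,0],[900,330,550,0],[900,330,550,0],[900,330,550,0],[900,330,550,0]]}}

```text
time: 10.97
tcp_pos: [853.2, 322.8, 271.7]
ee_rot: [3.128, 0.28, -2.785]
force: [-0.1, 0.0, -0.4]
width: 1.001
```

Request:
{"method": "carry_out", "body": {"deltas": [[900,330,550,0],[900,330,550,0],[900,330,550,0],[900,330,550,0],[900,330,550,0],[900,330,550,0],[900,330,550,0],[900,330,550,0]]}}

```text
time: 11.63
tcp_pos: [863.8, 325.7, 283.4]
ee_rot: [3.127, 0.324, -2.786]
force: [0.2, -0.7, 0.3]
width: 0.997
```

Request:
{"method": "carry_out", "body": {"deltas": [[900,330,550,0],[900,330,550,0],[900,330,550,0],[900,330,550,0],[900,330,550,0],[900,330,550,0],[900,330,550,0],[900,330,550,0]]}}

```text
time: 12.3
tcp_pos: [875.5, 329.2, 293.1]
ee_rot: [3.127, 0.368, -2.786]
force: [0.5, -0.4, -1.0]
width: 1.002
```

Request:
{"method": "carry_out", "body": {"deltas": [[900,330,550,0],[900,330,550,0],[900,330,550,0],[900,330,550,0],[900,330,550,0],[900,330,550,0],[900,330,550,0],[900,330,550,0]]}}

```text
time: 12.97
tcp_pos: [888.1, 333.2, 301.4]
ee_rot: [3.127, 0.412, -2.787]
force: [-0.4, 0.2, 1.1]
width: 1.001
```

Request:
{"method": "carry_out", "body": {"deltas": [[900,330,550,0],[900,330,550,0],[900,330,550,0],[900,330,550,0],[900,330,550,0],[900,330,550,0],[900,330,550,0],[900,330,550,0]]}}

```text
time: 13.63
tcp_pos: [901.2, 337.7, 308.9]
ee_rot: [3.126, 0.456, -2.788]
force: [-0.1, -0.1, 0.3]
width: 1.003
```

Request:
{"method": "carry_out", "body": {"deltas": [[900,330,550,0],[900,330,550,0],[900,330,550,0],[900,330,550,0],[900,330,550,0],[900,330,550,0],[900,330,550,0],[900,330,550,0]]}}

```text
time: 14.3
tcp_pos: [914.7, 342.3, 315.9]
ee_rot: [3.126, 0.501, -2.789]
force: [0.6, 0.9, -0.4]
width: 0.998
```

Request:
{"method": "carry_out", "body": {"deltas": [[900,330,550,0],[900,330,550,0],[900,330,550,0],[900,330,550,0],[900,330,550,0],[900,330,550,0],[900,330,550,0],[900,330,550,0]]}}

```text
time: 14.97
tcp_pos: [928.4, 347.1, 322.5]
ee_rot: [3.126, 0.545, -2.789]
force: [-0.6, -0.4, -0.6]
width: 1.002
```

```bash
python3 -c "
from h import *
st()"
```

```text
t 14.97 tcp [928.4 347.1 322.5] q [0.355 0.897 1.234 1.362 0.015 0.002] F [-0.6 -0.4 -0.6] w 1.002
tilt 31.25 tiltdir 22.0 jaw 110.66 jaw elev 0.79
grasp pt [954.4 357.5 276.4] tip [963.5 361.2 260.1]
```

Request:
{"method": "carry_out", "body": {"deltas": [[-36,-12,0,-2],[-72,-24,0,-4],[-108,-36,0,-6],[-144,-48,0,-8],[-180,-60,0,-10],[-216,-73,0,-12.4],[-254,-86,0,-12.4],[-292,-99,0,-12.4]]}}

```text
time: 15.63
tcp_pos: [681.8, 263.9, 322.5]
ee_rot: [3.126, 0.546, -3.006]
force: [-0.1, -0.5, 1.0]
width: 1.0
```

```bash
python3 -c "
from h import *
st()"
```

```text
t 15.63 tcp [681.8 263.9 322.5] q [ 0.405  0.077  0.103  1.063 -0.123  0.231] F [-0.1 -0.5  1. ] w 1.0
tilt 31.27 tiltdir 9.6 jaw 98.26 jaw elev 0.79
grasp pt [709.5 268.5 276.3] tip [719.2 270.2 260.1]
```

Request:
{"method": "carry_out", "body": {"deltas": [[-35,-12,0,0],[-70,-24,0,0],[-105,-36,0,0],[-140,-48,0,0],[-175,-60,0,0],[-211,-71.5,0,0],[-211,-71.5,-35,0],[-211,-71.5,-70,0]]}}

```text
time: 16.3
tcp_pos: [470.3, 192.4, 255.7]
ee_rot: [3.122, 0.553, -3.007]
force: [0.6, 1.3, -1.1]
width: 0.998
```

```bash
python3 - <<'E'
from h import *
st()
p,d=snap("side");q,e=snap("top")
crop(p,130,30,290,180,4,"pics/s4.png");crop(q,110,100,300,260,4,"pics/t4.png")
E
```

```text
t 16.3 tcp [470.3 192.4 255.7] q [ 0.449 -0.478 -0.495  1.018 -0.145  0.269] F [ 0.6  1.3 -1.1] w 0.998
tilt 31.71 tiltdir 9.8 jaw 98.29 jaw elev 0.93
grasp pt [498.3 197.3 209.7] tip [508.1 199.  193.6]
```

View pics/s4.png

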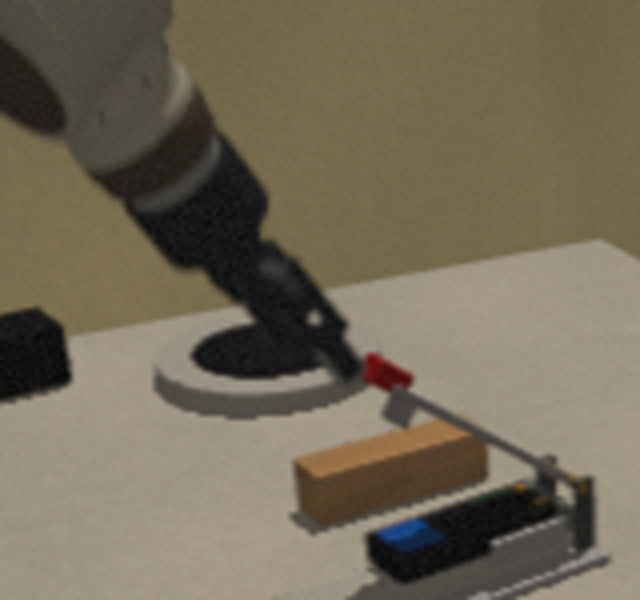

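View pics/t4.png

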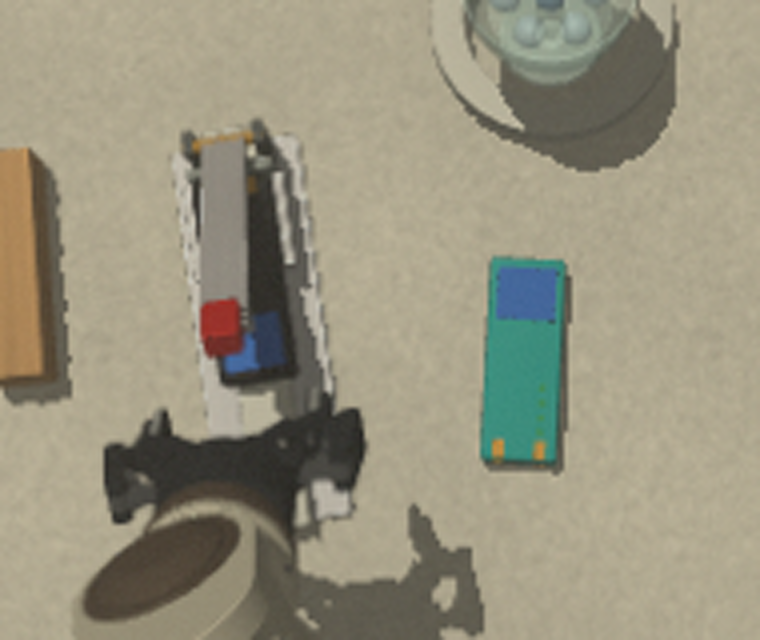

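Request:
{"method": "carry_out", "body": {"deltas": [[0,0,-32,0],[0.7,0,-64,0],[0.7,0,-64,0],[10.7,1.7,-80,0],[20.7,3.4,-97,0],[30.7,5.1,-113,0],[40.7,6.8,-130,0],[40.7,6.8,-130,0]]}}

```text
time: 17.07
tcp_pos: [510.2, 198.3, 116.1]
ee_rot: [3.129, 0.536, -3.004]
force: [-1.0, -0.6, -1.3]
width: 1.004
```

```bash
python3 - <<'E'
from h import *
st()
p,d=snap("side");q,e=snap("top")
crop(p,170,80,290,190,5,"pics/s5.png");crop(q,130,120,210,245,4.7,"pics/t5.png")
E
```

```text
t 17.07 tcp [510.2 198.3 116.1] q [ 0.421 -0.32  -0.652  0.718 -0.131  0.246] F [-1.  -0.6 -1.3] w 1.004
tilt 30.7 tiltdir 9.3 jaw 98.24 jaw elev 0.62
grasp pt [537.4 202.7  69.7] tip [547.  204.3  53.3]
```

View pics/s5.png

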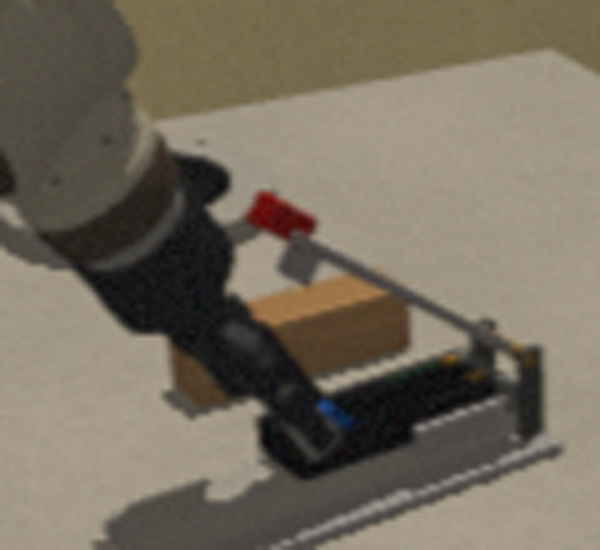

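View pics/t5.png

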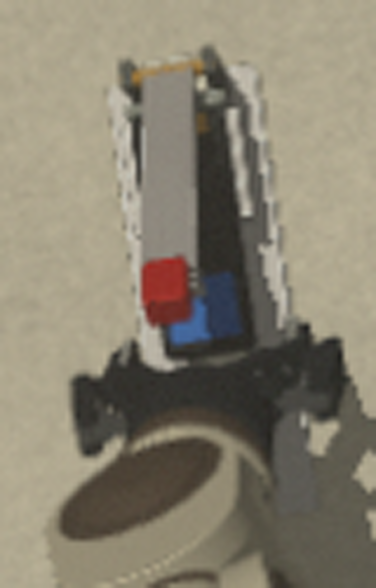

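Request:
{"method": "carry_out", "body": {"deltas": [[6,1,-8,0],[12,2.5,-16,0],[18,4,-23,0],[21.6,4.6,-27,0],[21.6,4.6,-27,0],[21.6,4.6,-27,0],[21.6,4.6,-27,0],[21.6,4.6,-27,0]]}}

```text
time: 17.83
tcp_pos: [531.4, 203.0, 91.7]
ee_rot: [3.128, 0.538, -3.004]
force: [-0.3, -0.3, -0.3]
width: 1.0
```

```bash
python3 - <<'E'
from h import *
st()
p,d=snap("side")
crop(p,170,80,290,190,5,"pics/s6.png")
E
```

```text
t 17.83 tcp [531.4 203.   91.7] q [ 0.412 -0.244 -0.644  0.646 -0.126  0.237] F [-0.3 -0.3 -0.3] w 1.0
tilt 30.84 tiltdir 9.4 jaw 98.25 jaw elev 0.67
grasp pt [558.7 207.5  45.3] tip [568.4 209.1  29. ]
```

View pics/s6.png

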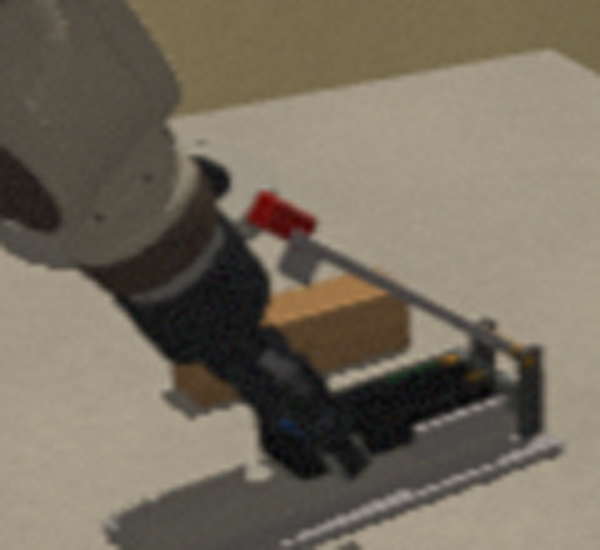

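Request:
{"method": "carry_out", "body": {"deltas": [[0,0,0,0],[0,0,0,0],[0,0,0,0],[0,0,0,0],[0,0,0,0],[0,0,0,0],[0,0,0,0],[0,0,0,0]], "fingers": -1, "force": 35}}

```text
time: 18.55
tcp_pos: [531.7, 203.3, 92.4]
ee_rot: [3.127, 0.539, -3.005]
force: [-2.7, 0.5, 5.0]
width: 0.609
```

Request:
{"method": "carry_out", "body": {"deltas": [[-8,-1.2,0,0],[-18,-2.6,0,0],[-28,-4.1,0,0],[-38,-5.5,0,0],[-48,-7,0,0],[-58,-8.5,0,0],[-68,-9.9,0,0],[-75,-10.9,0,0]]}}

```text
time: 19.22
tcp_pos: [455.9, 192.1, 92.4]
ee_rot: [3.128, 0.54, -3.005]
force: [1.8, -0.6, 0.6]
width: 0.61
```

```bash
python3 - <<'E'
from h import *
st()
p,d=snap("side")
crop(p,140,80,290,200,5,"pics/s7.png")
E
```

```text
t 19.22 tcp [455.9 192.1  92.4] q [ 0.464 -0.453 -0.791  0.713 -0.153  0.283] F [ 1.8 -0.6  0.6] w 0.61
tilt 30.94 tiltdir 9.4 jaw 98.25 jaw elev 0.69
grasp pt [483.3 196.6  46.1] tip [492.9 198.2  29.8]
```

View pics/s7.png

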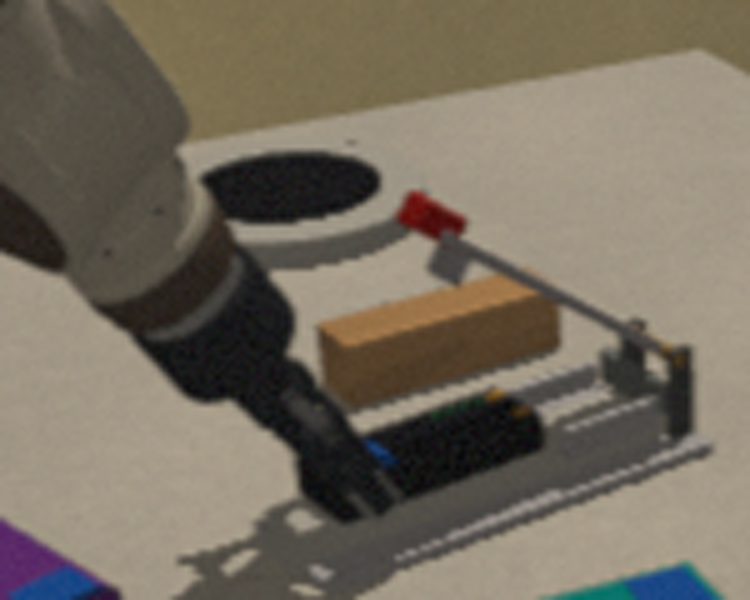

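Request:
{"method": "carry_out", "body": {"deltas": [[-6,-0.9,-0.5,0],[-12,-1.7,-1,0],[-20,-2.9,-1,0],[-28,-4.1,-1,0],[-32,-4.7,-1,0],[-32,-4.7,-1,0],[-32,-4.7,-1,0],[-32,-4.7,-1,0]]}}

```text
time: 19.93
tcp_pos: [423.0, 187.4, 92.3]
ee_rot: [3.127, 0.54, -3.005]
force: [-8.6, -1.9, 12.2]
width: 0.606
```

Request:
{"method": "carry_out", "body": {"deltas": [[0,0,0,0],[0,0,0,0],[0,0,0,0],[0,0,0,0],[3,0.5,0,0],[12,1.8,0,0],[22,3.2,0,0],[32,4.7,0,0]], "fingers": 1}}

```text
time: 20.6
tcp_pos: [455.4, 192.2, 92.1]
ee_rot: [3.127, 0.54, -3.004]
force: [-0.1, 0.3, -0.3]
width: 1.004
```

```bash
python3 - <<'E'
from h import *
st()
p,d=snap("side")
crop(p,140,80,290,200,5,"pics/s8.png")
E
```

```text
t 20.6 tcp [455.4 192.2  92.1] q [ 0.465 -0.454 -0.792  0.712 -0.152  0.283] F [-0.1  0.3 -0.3] w 1.004
tilt 30.95 tiltdir 9.5 jaw 98.28 jaw elev 0.7
grasp pt [482.8 196.8  45.8] tip [492.5 198.4  29.5]
```

View pics/s8.png

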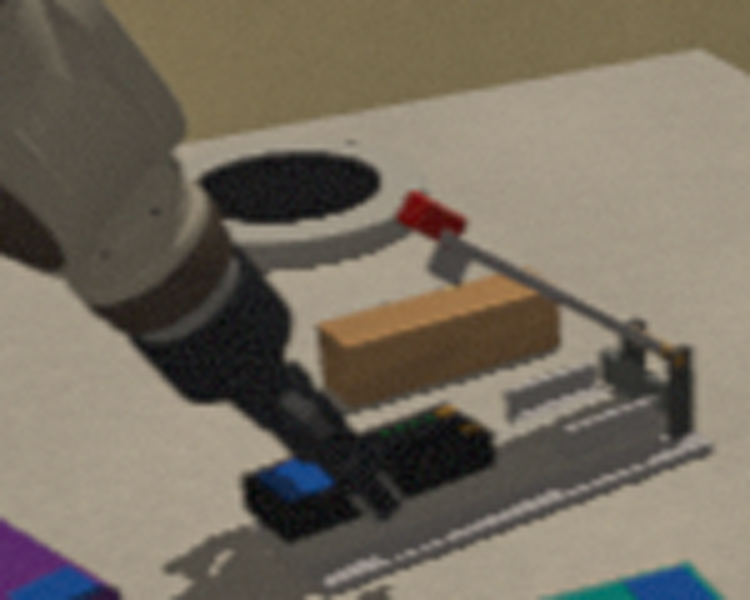

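Request:
{"method": "carry_out", "body": {"deltas": [[4,0.6,-1,0],[4,0.6,-2,0],[4,0.6,-2,0],[4,0.6,-2,0],[4,0.6,-2,0],[4,0.6,-2,0],[4,0.6,-2,0],[4,0.6,-2,0]], "fingers": -1, "force": 45}}

```text
time: 21.32
tcp_pos: [460.4, 193.0, 90.3]
ee_rot: [3.127, 0.54, -3.005]
force: [-0.5, 0.3, -1.0]
width: 0.606
```

Request:
{"method": "carry_out", "body": {"deltas": [[-6,-0.9,0,0],[-14,-2,0,0],[-22,-3.2,0,0],[-30,-4.4,0,0],[-38,-5.5,0,0],[-46,-6.7,0,0],[-52,-7.6,0,0],[-52,-7.6,0,0]]}}

```text
time: 21.98
tcp_pos: [407.3, 185.3, 90.3]
ee_rot: [3.127, 0.541, -3.004]
force: [-0.2, 0.8, -3.2]
width: 0.605
```

```bash
python3 - <<'E'
from h import *
st()
p,d=snap("side");q,e=snap("top")
crop(p,120,80,290,210,4.5,"pics/s9.png");crop(q,130,120,230,270,4,"pics/t9.png")
E
```

```text
t 21.98 tcp [407.3 185.3  90.3] q [ 0.509 -0.598 -0.879  0.775 -0.174  0.322] F [-0.2  0.8 -3.2] w 0.605
tilt 30.98 tiltdir 9.5 jaw 98.32 jaw elev 0.72
grasp pt [434.8 189.9  44. ] tip [444.4 191.6  27.7]
```

View pics/s9.png

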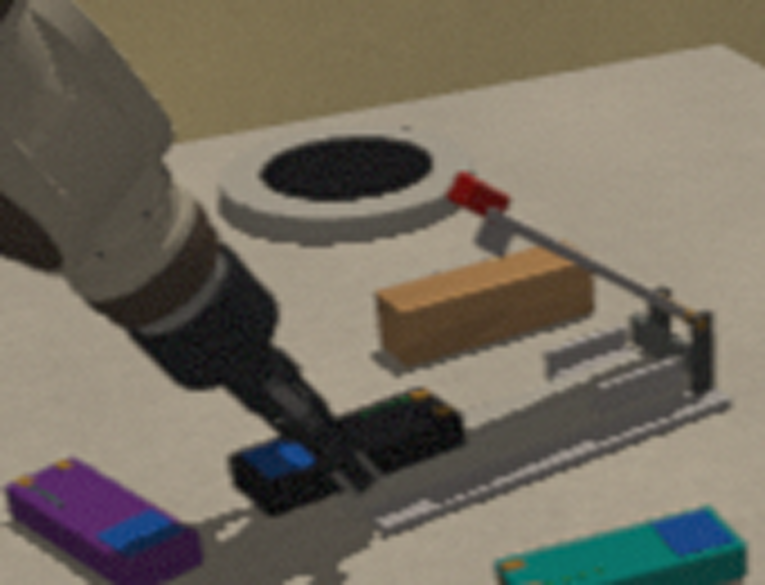

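View pics/t9.png

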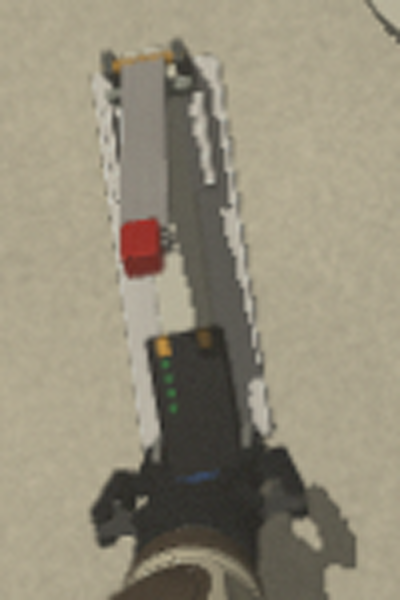

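```bash
python3 - <<'E'
from h import *
np.set_printoptions(suppress=True,precision=1)
W=onplane("top",(np.array([(148,341),(222,328)])+.5)/4-.5+[130,120],54)
c,s=np.cos(np.radians(8.3)),np.sin(np.radians(8.3))
d=W[:,:2]-[609.5,214.7]; print(W, "cradle",d@np.array([[c,-s],[s,c]]))
st()
E
```

```text
[[509.6 224.1  54. ]
 [518.1 174.7  54. ]] cradle [[-97.5  23.8]
 [-96.3 -26.4]]
t 22.08 tcp [408.1 185.4  90.2] q [ 0.509 -0.595 -0.878  0.774 -0.174  0.321] F [-1.3 -0.5 -1.8] w 0.605
tilt 30.97 tiltdir 9.5 jaw 98.3 jaw elev 0.71
grasp pt [435.5 190.   43.9] tip [445.1 191.6  27.6]
```

Request:
{"method": "carry_out", "body": {"deltas": [[0,0,6,0],[0,0,16,0],[0,0,32,0],[0,0,52,0],[0,0,75,0],[0,-8,100,0],[0,-25,125,0],[0,-50,135,0]]}}

```text
time: 22.75
tcp_pos: [408.9, 136.1, 230.1]
ee_rot: [3.126, 0.545, -3.003]
force: [1.6, -0.7, -1.8]
width: 0.606
```

Request:
{"method": "carry_out", "body": {"deltas": [[2,-32,0,-1],[5,-65,0,-2],[10,-99,0,-3],[15,-133,0,-4],[20,-167,0,-5],[25,-201,0,-6.4],[32,-235,0,-6.4],[40,-268,0,-6.4]]}}

```text
time: 23.42
tcp_pos: [448.8, -134.2, 231.4]
ee_rot: [3.127, 0.547, -3.115]
force: [0.9, 0.4, -2.7]
width: 0.606
```

```bash
python3 - <<'E'
from h import *
st()
p,d=snap("side")
crop(p,130,60,400,290,2.9,"pics/s10.png")
E
```

```text
t 23.42 tcp [ 448.8 -134.2  231.4] q [-0.393 -0.558 -0.583  1.044  0.227 -0.365] F [ 0.9  0.4 -2.7] w 0.606
tilt 31.33 tiltdir 3.2 jaw 91.97 jaw elev 0.73
grasp pt [ 476.8 -132.6  185.3] tip [ 486.7 -132.1  169.1]
```

View pics/s10.png

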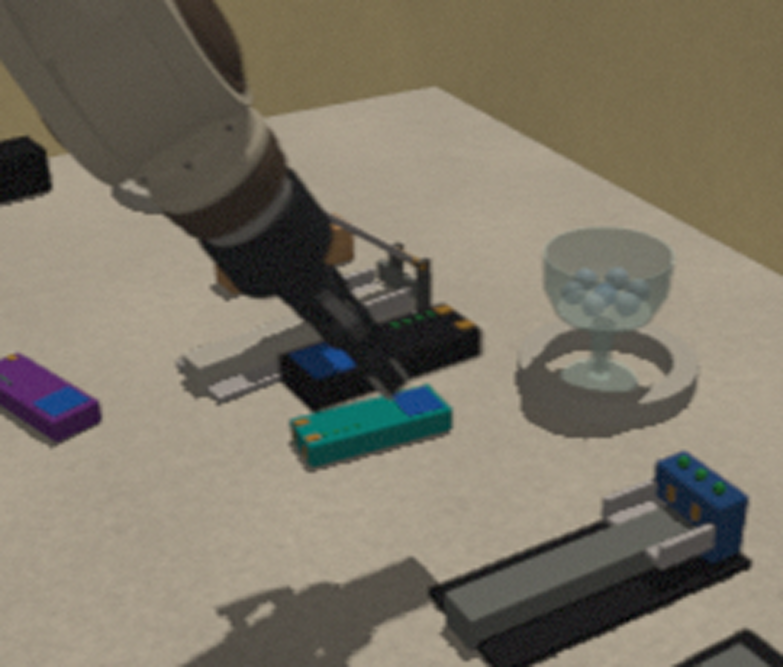

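Request:
{"method": "carry_out", "body": {"deltas": [[20,-25,0,0],[40,-50,0,0],[60,-75,0,0],[80.7,-97.6,0,0],[80.7,-97.6,-35,0],[80.7,-97.6,-70,0],[80.7,-97.6,-105,0],[80.7,-97.6,-115,0]]}}

```text
time: 24.13
tcp_pos: [528.3, -235.2, 109.8]
ee_rot: [3.125, 0.538, -3.12]
force: [-1.6, 0.9, -4.6]
width: 0.605
```

```bash
python3 - <<'E'
from h import *
st()
p,d=snap("side");q,e=snap("top")
crop(p,230,150,400,290,4.5,"pics/s11.png");crop(q,290,110,400,240,4.5,"pics/t11.png")
E
```

```text
t 24.13 tcp [ 528.3 -235.2  109.8] q [-0.522 -0.187 -0.553  0.741  0.283 -0.48 ] F [-1.6  0.9 -4.6] w 0.605
tilt 30.86 tiltdir 3.1 jaw 91.72 jaw elev 0.83
grasp pt [ 556.  -233.7   63.4] tip [ 565.7 -233.2   47.1]
```

View pics/s11.png

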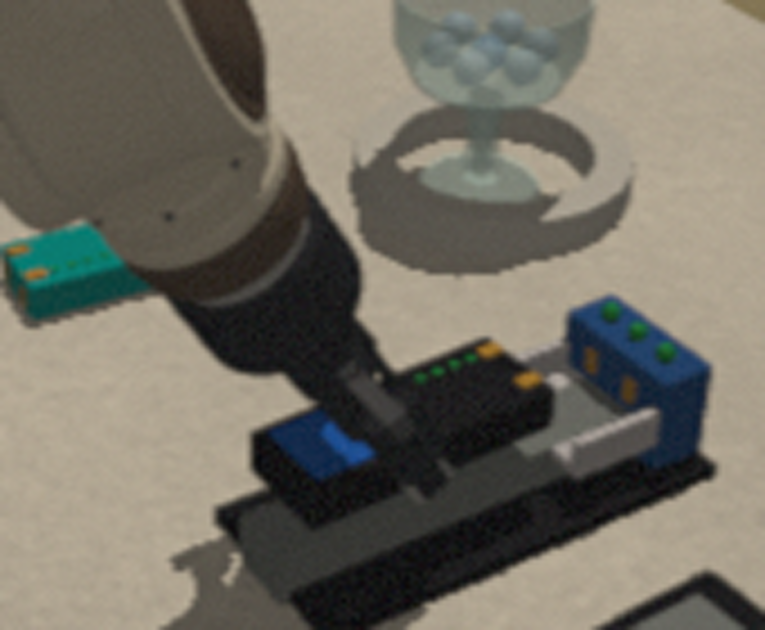

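View pics/t11.png

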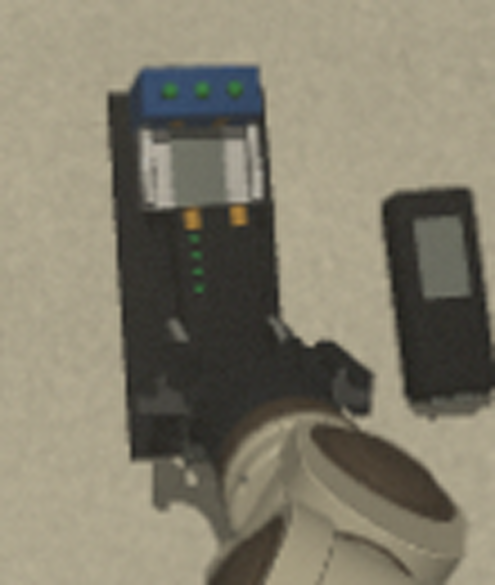

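```bash
python3 - <<'E'
from h import *
np.set_printoptions(suppress=True,precision=1)
f=lambda p,z:onplane("top",(np.array(p)+.5)/4.5-.5+[290,110],z)
W=f([(193,218),(238,215)],73.5);print(W,W.mean(0))
W=f([(142,204),(262,198)],44);print("rails front outer",W,W.mean(0))
W=f([(136,118),(259,112)],60);print("block face",W,W.mean(0))
E
```

```text
[[ 629.9 -218.5   73.5]
 [ 631.7 -245.7   73.5]] [ 630.8 -232.1   73.5]
rails front outer [[ 644.9 -192.7   44. ]
 [ 648.5 -266.8   44. ]] [ 646.7 -229.8   44. ]
block face [[ 694.5 -188.4   60. ]
 [ 698.5 -264.    60. ]] [ 696.5 -226.2   60. ]
```

Request:
{"method": "carry_out", "body": {"deltas": [[0,2.5,-6,0.3],[0,2.5,-11,0.3],[0,2.5,-14,0.3],[0,2.5,-16,0.3],[0,2.5,-17.5,0.3],[0,2.5,-18.5,0.3],[0,2.5,-19.5,0.3],[0,2.5,-19.5,0.3]]}}

```text
time: 24.9
tcp_pos: [529.6, -233.2, 94.4]
ee_rot: [3.127, 0.542, -3.113]
force: [0.2, -0.3, -2.8]
width: 0.609
```

```bash
python3 - <<'E'
from h import *
st()
p,d=snap("side")
crop(p,230,150,400,290,4.5,"pics/s12.png")
E
```

```text
t 24.9 tcp [ 529.6 -233.2   94.4] q [-0.518 -0.176 -0.576  0.703  0.285 -0.482] F [ 0.2 -0.3 -2.8] w 0.609
tilt 31.09 tiltdir 3.3 jaw 92.06 jaw elev 0.72
grasp pt [ 557.5 -231.6   48.1] tip [ 567.3 -231.    31.8]
```

View pics/s12.png

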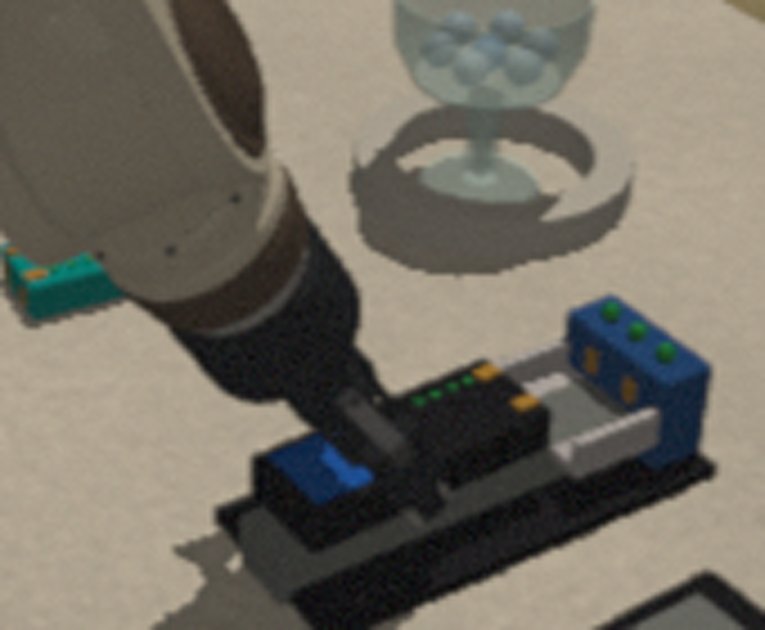

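Request:
{"method": "carry_out", "body": {"deltas": [[0,0.5,-1,0],[0,0.5,-2,0],[0,0.5,-3,0],[0,0.5,-4,0],[0,0.5,-5,0],[0,0.5,-5.5,0],[0,0.5,-5.5,0],[0,0.5,-5.5,0]]}}

```text
time: 25.62
tcp_pos: [530.3, -232.9, 90.1]
ee_rot: [3.128, 0.544, -3.113]
force: [-2.9, 1.3, 5.7]
width: 0.6
```

Request:
{"method": "carry_out", "body": {"deltas": [[5,0.3,0.3,0],[11,0.5,0.3,0],[17,0.7,0.3,0],[23,0.9,0.3,0],[29,1.1,0.3,0],[35,1.3,0.3,0],[40,1.5,0.3,0],[42,1.6,0.3,0]]}}

```text
time: 26.28
tcp_pos: [573.0, -231.1, 90.2]
ee_rot: [3.127, 0.544, -3.112]
force: [-0.9, -0.5, -2.1]
width: 0.603
```

```bash
python3 - <<'E'
from h import *
st()
p,d=snap("side");q,e=snap("top")
crop(p,230,150,400,290,4.5,"pics/s13.png");crop(q,300,115,380,215,6,"pics/t13.png")
E
```

```text
t 26.28 tcp [ 573.  -231.1   90.2] q [-0.474 -0.083 -0.503  0.669  0.265 -0.441] F [-0.9 -0.5 -2.1] w 0.603
tilt 31.19 tiltdir 3.2 jaw 92.1 jaw elev 0.69
grasp pt [ 600.9 -229.6   44. ] tip [ 610.8 -229.    27.8]
```

View pics/s13.png

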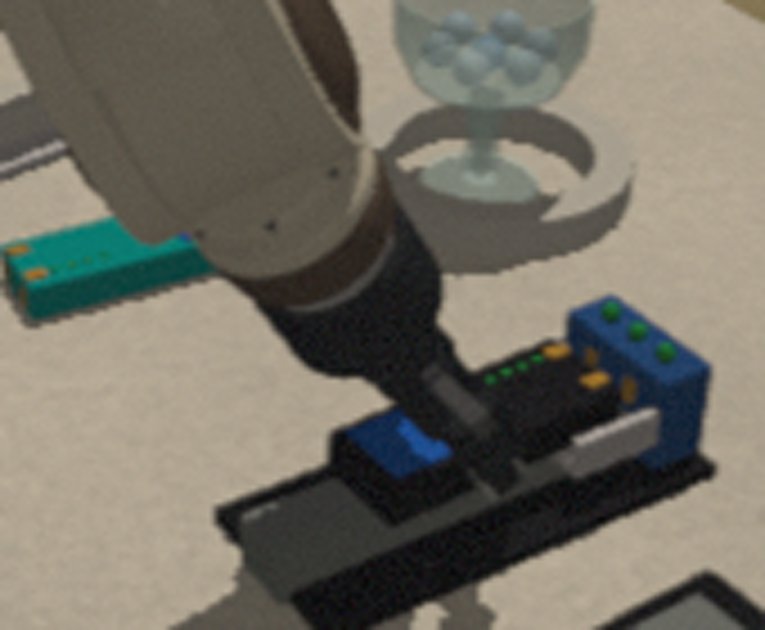

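View pics/t13.png

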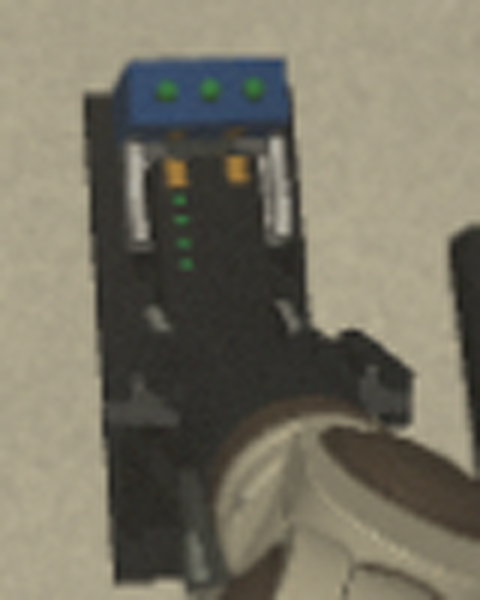

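Request:
{"method": "carry_out", "body": {"deltas": [[2,0.1,0,0],[4,0.1,0,0],[6,0.2,0,0],[7,0.2,0,0],[8,0.3,0,0],[9,0.3,0,0],[10,0.3,0,0],[10,0.3,0,0]]}}

```text
time: 27.05
tcp_pos: [582.8, -230.9, 90.3]
ee_rot: [3.127, 0.544, -3.112]
force: [0.1, -1.2, -2.0]
width: 0.607
```

Request:
{"method": "carry_out", "body": {"deltas": [[0.5,0,0,0],[1,0,0,0],[1.5,0,0,0],[2,0,0,0],[2.5,0.1,0,0],[3,0.1,0,0],[3,0.1,0,0],[3,0.1,0,0]]}}

```text
time: 27.72
tcp_pos: [585.1, -230.8, 90.3]
ee_rot: [3.127, 0.543, -3.113]
force: [-11.4, 0.5, 4.0]
width: 0.603
```

```bash
python3 - <<'E'
from h import *
st()
p,d=snap("side");q,e=snap("top")
crop(p,300,190,390,270,8,"pics/s14.png");crop(q,310,115,370,175,9,"pics/t14.png")
E
```

```text
t 27.72 tcp [ 585.1 -230.8   90.3] q [-0.462 -0.057 -0.479  0.666  0.259 -0.431] F [-11.4   0.5   4. ] w 0.603
tilt 31.12 tiltdir 3.2 jaw 92.07 jaw elev 0.71
grasp pt [ 612.9 -229.2   44. ] tip [ 622.7 -228.7   27.8]
```

View pics/s14.png

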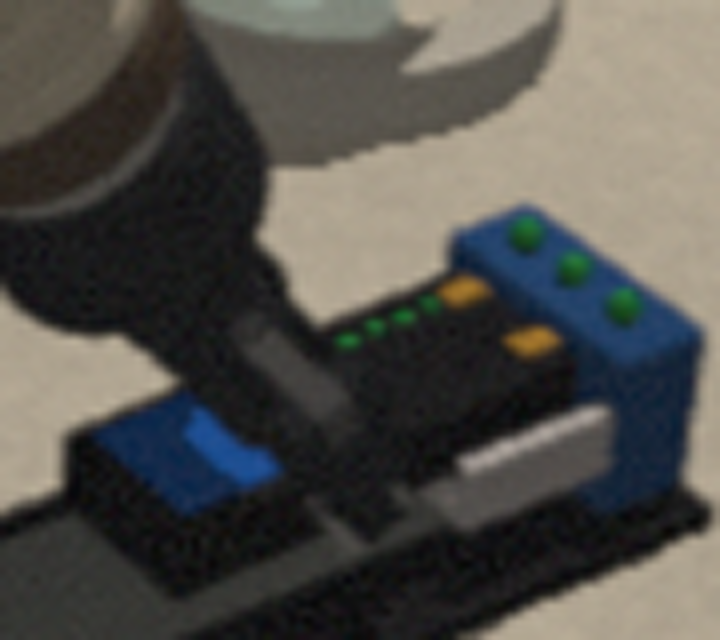

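View pics/t14.png

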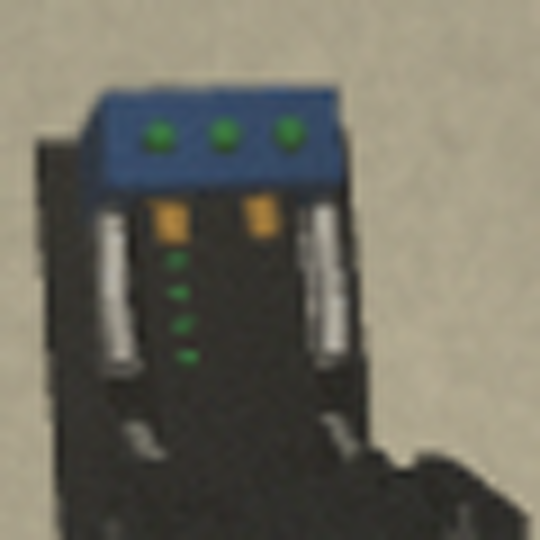

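Request:
{"method": "carry_out", "body": {"deltas": [[0,0,0,0],[0,0,0,0],[0,0,0,0],[0,0,0,0],[0,0,0,0],[0,0,0,0],[0,0,0,0],[0,0,0,0]], "fingers": 1}}

```text
time: 28.48
tcp_pos: [585.1, -230.7, 90.2]
ee_rot: [3.127, 0.543, -3.113]
force: [-0.5, -0.1, 0.5]
width: 1.001
```

Request:
{"method": "carry_out", "body": {"deltas": [[-3,-0.1,4,0],[-8,-0.4,13,0],[-16,-0.8,27,0],[-27,-1.4,45,0],[-39,-2,65,0],[-52,-2.6,87,0],[-66,-3.4,110,0],[-78,-4,130,0]]}}

```text
time: 29.15
tcp_pos: [506.0, -234.7, 222.9]
ee_rot: [3.128, 0.545, -3.113]
force: [0.5, 0.1, -0.2]
width: 1.003
```

```bash
python3 - <<'E'
from h import *
st()
p,d=snap("side");q,e=snap("top")
crop(p,270,190,400,290,6,"pics/s15.png");crop(q,300,115,380,215,6,"pics/t15.png")
E
```

```text
t 29.15 tcp [ 506.  -234.7  222.9] q [-0.546 -0.29  -0.415  0.982  0.298 -0.508] F [ 0.5  0.1 -0.2] w 1.003
tilt 31.21 tiltdir 3.2 jaw 92.07 jaw elev 0.66
grasp pt [ 533.9 -233.2  176.7] tip [ 543.8 -232.6  160.4]
```

View pics/s15.png

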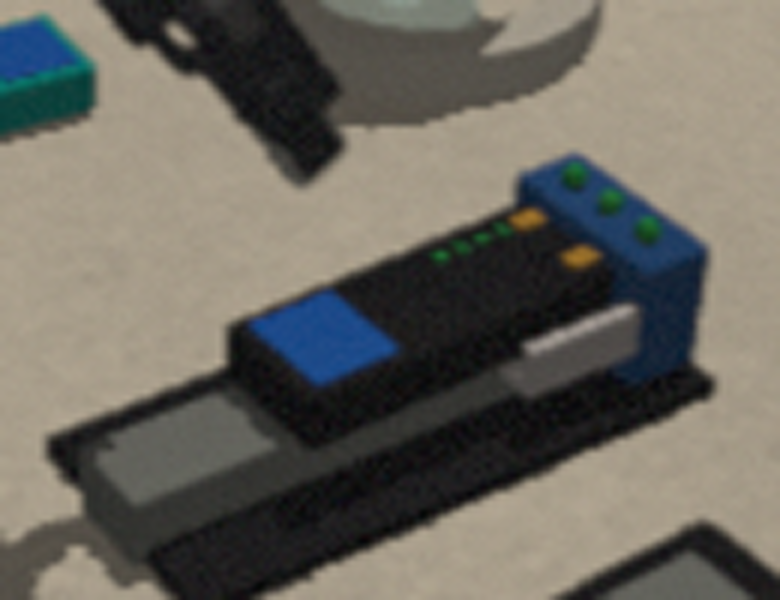

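View pics/t15.png

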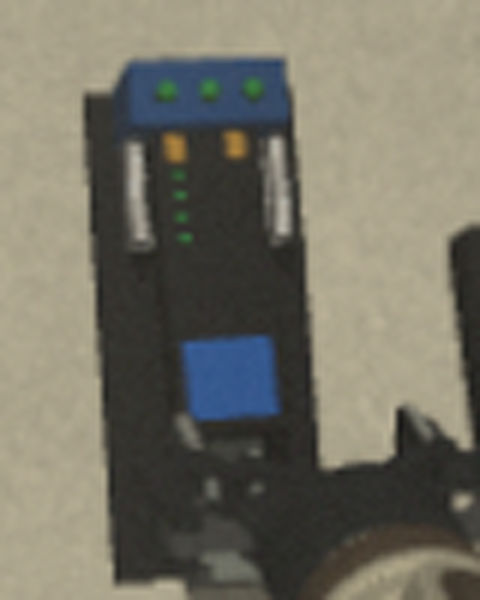

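The pack is seated and looks in contact. As a check I'll push it gently once from behind with closed fingers.

Request:
{"method": "carry_out", "body": {"deltas": [[-18,0,0,0],[-36,0.3,0,0],[-36,0.3,-30,0],[-36,0.3,-60,0],[-36,0.3,-90,0],[-36,0.3,-110,0],[-36,0.3,-119,0],[-36,0.3,-120,0]], "fingers": -1, "force": 30}}

```text
time: 29.92
tcp_pos: [469.8, -234.7, 103.7]
ee_rot: [3.129, 0.546, -3.113]
force: [1.4, -0.6, 0.7]
width: -0.0
```

```bash
python3 - <<'E'
from h import *
st()
p,d=snap("side")
crop(p,260,170,400,290,5.5,"pics/s16.png")
E
```

```text
t 29.92 tcp [ 469.8 -234.7  103.7] q [-0.589 -0.315 -0.666  0.766  0.316 -0.548] F [ 1.4 -0.6  0.7] w -0.0
tilt 31.32 tiltdir 3.0 jaw 92.02 jaw elev 0.6
grasp pt [ 497.9 -233.2   57.6] tip [ 507.7 -232.7   41.3]
```

View pics/s16.png

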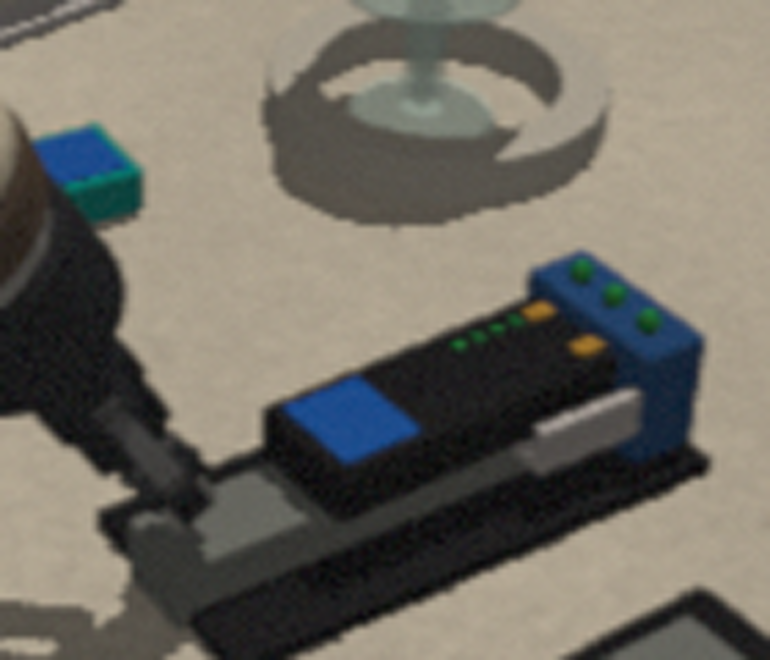

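Contact is expected at a TCP x of about 509. I'll move in to about 503, then creep.

Request:
{"method": "carry_out", "body": {"deltas": [[6,0.2,0,0],[12,0.4,0,0],[18,0.6,0,0],[23,0.8,0,0],[27,0.9,0,0],[30,1,0,0],[31,1,0,0],[31,1,0,0]]}}

```text
time: 30.63
tcp_pos: [501.7, -234.0, 105.4]
ee_rot: [3.131, 0.548, -3.112]
force: [-0.0, -0.2, -0.3]
width: -0.001
```

Request:
{"method": "carry_out", "body": {"deltas": [[0.6,0,0,0],[1.2,0,0,0],[1.8,0,0,0],[2.4,0.1,0,0],[3,0.1,0,0],[3.6,0.1,0,0],[4,0.1,0,0],[4,0.1,0,0]]}}

```text
time: 31.3
tcp_pos: [505.8, -233.9, 105.4]
ee_rot: [3.131, 0.548, -3.112]
force: [0.2, 0.0, -0.1]
width: -0.0
```

Request:
{"method": "carry_out", "body": {"deltas": [[0.5,0,-1,0],[1,0,-2,0],[1.5,0,-2,0],[2,0,-2,0],[2.5,0,-2,0],[3,0,-2,0],[3,0,-2,0],[3,0,-2,0]]}}

```text
time: 31.97
tcp_pos: [508.8, -233.9, 103.4]
ee_rot: [3.131, 0.548, -3.112]
force: [-0.7, -0.7, 0.3]
width: -0.001
```

Request:
{"method": "carry_out", "body": {"deltas": [[0.4,0,0,0],[0.8,0,0,0],[1.2,0,0,0],[1.6,0,0,0],[2,0,0,0],[2.4,0,0,0],[2.5,0,0,0],[2.5,0,0,0]]}}

```text
time: 32.63
tcp_pos: [509.9, -233.9, 103.3]
ee_rot: [3.13, 0.545, -3.113]
force: [-22.0, 2.2, 12.1]
width: -0.002
```

Request:
{"method": "carry_out", "body": {"deltas": [[-3,0,0,0],[-12,0,1,0],[-28,0,5,0],[-45,0,25,0],[-55,0,55,0],[-60,0,90,0],[-65,15,125,0],[-70,40,155,0]]}}

```text
time: 33.3
tcp_pos: [439.2, -194.7, 260.7]
ee_rot: [3.131, 0.547, -3.115]
force: [0.8, -1.1, 0.6]
width: -0.001
```

Request:
{"method": "carry_out", "body": {"deltas": [[-10,30,10,0],[-20,60,20,0],[-20,60,20,0],[-20,60,20,0],[-20,60,20,0],[-20,60,20,0],[-20,60,20,0],[-20,60,20,0]]}}

```text
time: 33.97
tcp_pos: [419.2, -135.4, 279.9]
ee_rot: [3.13, 0.545, -3.117]
force: [-0.3, -1.1, -0.2]
width: -0.0
```

```bash
python3 - <<'E'
from h import *
st()
p,d=snap("side");q,e=snap("top")
cv2.imwrite("pics/s17.png",cv2.resize(p[:,:,::-1],(800,600)));cv2.imwrite("pics/t17.png",cv2.resize(q[:,:,::-1],(800,600)))
crop(p,300,190,400,270,8,"pics/s17c.png")
# bystander change against first pictures
p0,_=load("side","side0.npz");q0,_=load("top","top0.npz")
for n,a,b,R in (("top",q,q0,dict(goblet=(215,70,282,135),wood=(100,132,125,198),adapter=(372,148,402,202),turq=(228,160,255,220),purple=(138,265,198,303))),("side",p,p0,dict(goblet=(305,135,375,212),adapter=(335,275,410,330)))):
    for k,(x0,y0,x1,y1) in R.items():
        print(n,k,np.abs(a[y0:y1,x0:x1].astype(int)-b[y0:y1,x0:x1]).mean().round(2))
E
```

```text
t 33.97 tcp [ 419.2 -135.4  279.9] q [-0.427 -0.614 -0.519  1.17   0.239 -0.394] F [-0.3 -1.1 -0.2] w -0.0
tilt 31.26 tiltdir 2.7 jaw 91.76 jaw elev 0.56
grasp pt [ 447.2 -134.1  233.7] tip [ 457.1 -133.6  217.5]
top goblet 6.34
top wood 5.87
top adapter 4.61
top turq 5.65
top purple 5.97
side goblet 7.91
side adapter 6.57
```

View pics/s17.png

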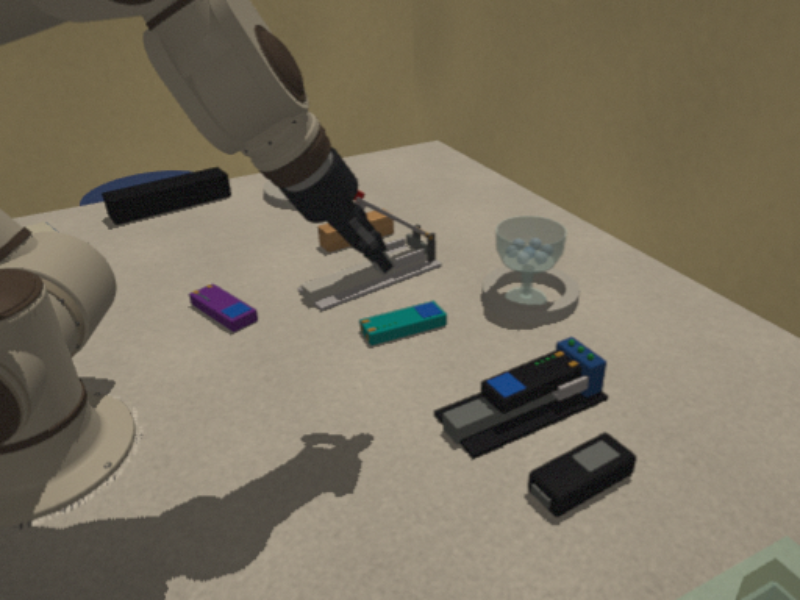

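View pics/t17.png

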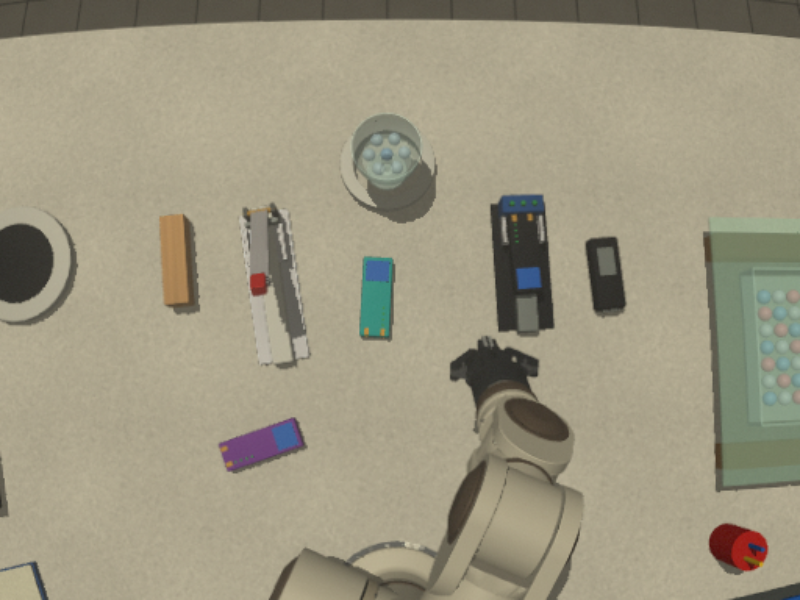

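View pics/s17c.png

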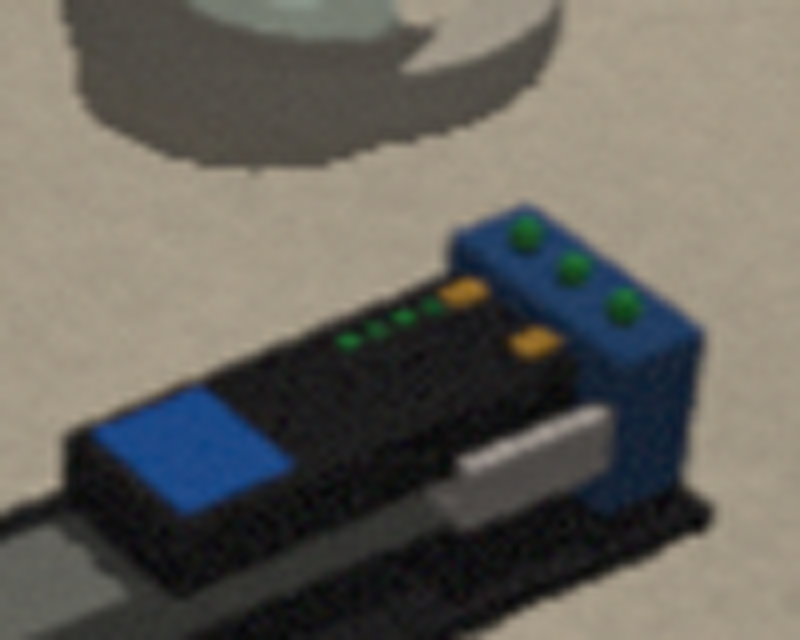

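The pack is home against the block, with its brass end at (535,215) in the top view. The bar is still raised, with its red grip at (258,284). The bystanders are where they were, with only image noise between the first and last pictures. I'll hand the job in.

```bash
python3 -c "
from rig import r
print(r.job_done())"
```

```text
the job is handed in; nothing more can be done
None
```

The pack is on the charging dock with its brass end against the blue block's contacts. The job is handed in at about 34 s of the 69 s allowed, and I got no verdict back.

**What I did**
- **Bar:** I lifted it by the red grip to its hard stop (about 0.65 rad, force about 50 N). It stayed up.
- **Lean:** The moves only allow shifts and a twist, and an upright gripper does not fit under the raised bar. I commanded poses past the arm's reach, in free air. Each one tilted the tool slightly and the tilt carried over, until it reached about 31°. This side effect of the interface was not described in the instructions; joint 3 sat close to its limit meanwhile (1.235 of 1.24 rad).
- **Pack:** I slid it out along the deck, with one regrip, until its front end was about 20 mm clear of the bar's tip. Only then did I lift it, lay it on the dock and slide it in between the rails.

**Last checks**
- **Contact:** The gripped push met a force of about 11 N. One further push from behind with closed fingers moved about 1 mm and met about 22 N, firmer than I meant.
- **Final pictures:** They show no visible gap at the block, and the bar is still up. The goblet, adapter, wooden block and look-alikes are unmoved, and the robot is touching nothing.
- **Disagreement:** The gripper's position at contact was about 4 mm short of what my dock estimate predicted. I put that down to measurement error, since the pictures and both force readings agree that the pack is seated.

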